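# Load and start the yoghurt maker

## Robot

A 6-joint arm with a two-finger parallel gripper is mounted at the origin on a cart in front of the work surface, level with it; the furniture and walls round the work are solid. World frame = base frame: x ahead of the robot, y to its left, z up, the work surface at z = 0. Lengths are in m, angles in rad, forces in N, time in s.
With the tool pointing down it reaches from about 0.375 to 0.975 m from the base axis. Payload 3.8 kg.
Tool frame: the origin (TCP) lies midway between the tips of the shut fingers; the grasp point (between the pads) lies 19 mm behind it (ctrl.grip_point_offset is the z of the grasp point in the tool frame, in m); z points along the fingers, y is the line along which they close (so a half turn about z gives the same grasp; the last joint's range is limited). The gripper opens to 88 mm and grips with 3 to 60 N. Pads are 18 mm wide; open, the fingers measure 123 mm over their backs; the gripper's body (75 mm by 187 mm) begins 45 mm behind the grasp point.
Start: joints at [-1.353, 0.264, 1.604, -0, 1.274, -0.037], TCP at [0.17, -0.653, 0.239] pointing down, gripper open.
Joint ranges: [-2.63, 2.63], [-0.94, 2.18], [0.31, 2.57], [-1.31, 4.45], [0, 2.66], [-2.55, 2.55]. Speed limits (rad/s): [2.57, 2.57, 3.14, 3.14, 3.14, 3.14].

## Interface

Orientations are given as [roll, pitch, yaw] about the fixed x, y, z axes, in that order (R = Rz(yaw) Ry(pitch) Rx(roll)).
In Python, from station import ctrl, vision, sensors, ticket gives the robot as it stands (ctrl), with the cameras (vision), the readings (sensors) and the job (ticket).
- The arm moves only by the shell command python3 inch.py 'ROWS' [FORCE]. ROWS is a JSON list of rows, 1 to 20 of them, each written [opening, [dx, dy, dz], [rx, ry, rz]]: the opening from 0.0 (shut) to 1.0 (fully open), then dx, dy, dz in shares of the most that a row can go, 1 being 50 mm, then a rotation vector rx, ry, rz in a scale on which 1.0 is 120 degrees; each row shifts and turns the commanded pose from where the row before left it, along the tool's axes as they then stand; what a row does not reach is not made up. A row lasts 1/10 s, in which the tool goes at most 0.05 m and 0.15 rad, less where a joint would pass 70% of its speed; a pose out of reach is approached as far as the arm can. The fingers move at their own pace and stop on an object; FORCE is the grip in N (left out, the last holds). Time passes only in rows, so rows that do not move let the fingers close. It prints the time, the measured TCP pose, the force, the opening and the grip force at its end. A shift or turn number past 1, either way, is cut back to 1. Input that does not fit is refused with a message, and nothing moves.
- sensors.read_state(): the state, without advancing time (a new reading comes with each control period).
- vision.capture(name): name is "scene" or "top"; returns a dict with "frame" (420x560x3 uint8, red, green, blue), "K" (3x3 intrinsics, pixels), "R" (3x3) and "t" (3): a world point X has camera coordinates R X + t. Camera axes: x right, y down, z forward; pixel columns grow to the right and rows downward; lengths in m; the calibration is good to about 2 mm. A picture is of the moment at which its call begins. There is no depth.
- ticket.finish_job(): hands the job in; it is judged then, once.
The state is a dict: "clock": time; "joint_pos": joint angles; "dq": joint speeds; "joint_efforts": joint torques, N m; "tool_pos": TCP position; "tcp_rot": TCP orientation; "contact_force": force on the tool from outside, world axes, zero at the start; "ft_torque": the same for the moment, N m; "opening": opening from 0.0 (shut) to 1.0 (fully open); "grip_force": force on a finger pad.
Only numpy, scipy, OpenCV 4.12 (cv2) and the standard library are available. Lean on these libraries where they do the work, as an engineer would, in place of code of your own. Each camera call takes 0.05 s, during which the arm holds its last target. There are 200 camera calls.

## Task

Start tonight's yoghurt: seat every filled pot on the worktop upright and fully down in a nest of its own shape in the yoghurt maker (it does not matter which), and slide the time slider until its pointer stands at the green mark. Only when the pots are in and the time is set, lift the amber splash flap, flip the switch beneath it to on (towards the back), and lower the flap shut again. Leave the timer, tea tin, mug, sugar jar and teaspoon where they stand.

Things in the scene. Friction and masses are not known exactly. Their poses are not given: they have to be found in the camera images.
- maker: The yoghurt maker, fixed: a flat white appliance 220 mm deep (its x) by 344 mm wide (its y); origin at the centre of its underside, x to its back, y to its left, z up. Its flat top (deck) is 40 mm above the worktop. Right: an aluminium plate with two rows of three nests; in front of them the time slider; on the left (y = +126 mm) the switch under its flap.
- nest_round_0 (a point): Centre of the floor of the left round nest (front row). Round hole 60 mm across, 18 mm deep, its floor 22 mm above the worktop, its upright axis that of the maker.
- nest_round_1 (a point): Centre of the floor of the middle round nest (front row). Round hole 60 mm across, 18 mm deep, its floor 22 mm above the worktop, its upright axis that of the maker.
- nest_round_2 (a point): Centre of the floor of the right round nest (front row). Round hole 60 mm across, 18 mm deep, its floor 22 mm above the worktop, its upright axis that of the maker.
- nest_square_0 (a point): Centre of the floor of the left square nest (back row). Square hole 55 mm wide, sides along the maker's x and y, 18 mm deep, its floor 22 mm above the worktop. Neighbouring nests stand 84 mm apart sideways, and the two rows 82 mm.
- nest_square_1 (a point): Centre of the floor of the middle square nest (back row). Square hole 55 mm wide, sides along the maker's x and y, 18 mm deep, its floor 22 mm above the worktop. Neighbouring nests stand 84 mm apart sideways, and the two rows 82 mm.
- nest_square_2 (a point): Centre of the floor of the right square nest (back row). Square hole 55 mm wide, sides along the maker's x and y, 18 mm deep, its floor 22 mm above the worktop. Neighbouring nests stand 84 mm apart sideways, and the two rows 82 mm.
- round_pot_0: Round white yoghurt pot with a blue lid, body 56 mm across (lid 54 mm, from 49 mm up), 62 mm high, 0.13 to 0.23 kg, stiff; origin at the centre of its underside, z up through the lid. Fits only the round nests, 2 mm clear all round. It is absent (None) in some starts.
- round_pot_1: Round white yoghurt pot with a blue lid, body 56 mm across (lid 54 mm, from 49 mm up), 62 mm high, 0.13 to 0.23 kg, stiff; origin at the centre of its underside, z up through the lid. Fits only the round nests, 2 mm clear all round. It is absent (None) in some starts.
- round_pot_2: Round white yoghurt pot with a blue lid, body 56 mm across (lid 54 mm, from 49 mm up), 62 mm high, 0.13 to 0.23 kg, stiff; origin at the centre of its underside, z up through the lid. Fits only the round nests, 2 mm clear all round. It is absent (None) in some starts.
- square_pot_0: Square white yoghurt pot with a red lid, body 50 mm wide with sides along its x and y, foot bevelled (lid 48 mm, from 49 mm up), 62 mm high, 0.13 to 0.23 kg, stiff; origin at the centre of its underside, z up through the lid. Fits only the square nests, 2.5 mm clear all round, at any quarter turn. It is absent (None) in some starts.
- square_pot_1: Square white yoghurt pot with a red lid, body 50 mm wide with sides along its x and y, foot bevelled (lid 48 mm, from 49 mm up), 62 mm high, 0.13 to 0.23 kg, stiff; origin at the centre of its underside, z up through the lid. Fits only the square nests, 2.5 mm clear all round, at any quarter turn. It is absent (None) in some starts.
- time_slider (a joint): Position of the time slider in m: 0 at the left end of its slot (the maker's +y), growing towards the right, 0.140 at the right end; the green mark is at 0.098. It slides with about 1.5 N of friction and stays where it is left.
- slider_grip (a point): Middle of the slider's black grip, 9 mm above the deck. The grip is 16 mm wide along the slot, 22 mm across it, and its top is 17 mm above the deck; a white line on it is the pointer.
- green_mark (a point): On the slot, at deck height, where the middle of the grip must come: the green line of the printed scale.
- flap (a joint): Angle of the splash flap over the switch in rad: 0 shut, growing as its front edge swings up and back, stop at 2.1, where it leaves most room over the switch. Light friction hinge (about 0.3 N at the tab): it stays where it is left. Its hinge line, at the flap's rear lower edge, runs along the maker's y through (10, 126, 43) mm in the maker's frame.
- flap_tab (a point): Middle of the orange lifting tab on the flap's front edge: 14 mm wide (the maker's y), 7 mm thick, free from 13 mm behind this point to 12 mm in front. Shut, it is 67 mm above the worktop with nothing but the deck beneath, 67.5 mm in front of the hinge line and 24 mm above it. The flap is a clear amber cap 54 mm wide, 56 mm long, 28 mm high.
- power_switch (a joint): Angle of the steel toggle switch in rad: 0 off (leaning to the front, towards the robot), 0.85 on (leaning to the back, the maker's +x). It takes about 1 N at the tip, has no spring and stays where it is left.
- switch_tip (a point): Centre of the 9 mm ball at the tip of the toggle, about 18 mm above the deck; the toggle pivots 1 mm above the deck, 26 mm in front of the flap's hinge line, under the middle of the flap.
- kitchen_timer: Red and white kitchen timer, 65 mm across, 61 mm high, a bystander; origin under its middle.
- tea_tin: Pink square tea tin, 64 mm wide, 95 mm high, a bystander; origin under its middle.
- mug_1: White mug with blue flowers, 82 by 114 mm with its handle, 91 mm high, a bystander; origin under its middle.
- sugar_jar: Glass sugar jar with a red lid, 68 mm across, 100 mm high, a bystander; origin under its middle.
- teaspoon_1: Steel teaspoon lying flat, 130 mm long (its x), 27 mm wide, a bystander; origin under its middle.

How it is judged:
On the way, in this order (a step that is already met when the one before it is completed fails the run):
1. every pot is fully down in a nest of its own shape and the time slider is at the green mark, with the flap still shut and the switch off ((distance between round_pot_0 and nest_round_0 below 0.005 m or distance between round_pot_0 and nest_round_1 below 0.005 m or distance between round_pot_0 and nest_round_2 below 0.005 m) and (distance between round_pot_1 and nest_round_0 below 0.005 m or distance between round_pot_1 and nest_round_1 below 0.005 m or distance between round_pot_1 and nest_round_2 below 0.005 m) and (distance between round_pot_2 and nest_round_0 below 0.005 m or distance between round_pot_2 and nest_round_1 below 0.005 m or distance between round_pot_2 and nest_round_2 below 0.005 m) and (distance between square_pot_0 and nest_square_0 below 0.005 m or distance between square_pot_0 and nest_square_1 below 0.005 m or distance between square_pot_0 and nest_square_2 below 0.005 m) and (distance between square_pot_1 and nest_square_0 below 0.005 m or distance between square_pot_1 and nest_square_1 below 0.005 m or distance between square_pot_1 and nest_square_2 below 0.005 m) and value of joint time_slider between 0.093 and 0.103 m and value of joint flap below 0.15 rad and value of joint power_switch below 0.2 rad), for 0.2 s.
2. the flap is lifted well open, the switch still off (value of joint flap above 1 rad and value of joint power_switch below 0.3 rad), for 0.1 s.
3. the switch is flipped to on under the open flap (value of joint power_switch above 0.7 rad and value of joint flap above 0.6 rad), for 0.1 s.
At the end, for the whole second after the job is handed in: Every pot present stands in a nest of its own shape (its underside centre within 5 mm of the centre of the nest's floor) and at rest, the slider is within 5 mm of the green mark (joint 0.093 to 0.103), the switch is on (joint above 0.7) and the flap is shut (joint below 0.08) ((distance between round_pot_0 and nest_round_0 below 0.005 m or distance between round_pot_0 and nest_round_1 below 0.005 m or distance between round_pot_0 and nest_round_2 below 0.005 m) and (distance between round_pot_1 and nest_round_0 below 0.005 m or distance between round_pot_1 and nest_round_1 below 0.005 m or distance between round_pot_1 and nest_round_2 below 0.005 m) and (distance between round_pot_2 and nest_round_0 below 0.005 m or distance between round_pot_2 and nest_round_1 below 0.005 m or distance between round_pot_2 and nest_round_2 below 0.005 m) and (distance between square_pot_0 and nest_square_0 below 0.005 m or distance between square_pot_0 and nest_square_1 below 0.005 m or distance between square_pot_0 and nest_square_2 below 0.005 m) and (distance between square_pot_1 and nest_square_0 below 0.005 m or distance between square_pot_1 and nest_square_1 below 0.005 m or distance between square_pot_1 and nest_square_2 below 0.005 m) and value of joint time_slider between 0.093 and 0.103 m and value of joint power_switch above 0.7 rad and value of joint flap below 0.08 rad and velocity of joint flap below 0.1 rad/s and linear speed of each of round_pot_0, round_pot_1, round_pot_2, square_pot_0, square_pot_1 below 0.01 m/s); the robot touches nothing.
It fails at once if the kitchen timer is moved more than 4 cm (distance of kitchen_timer from where it was at the start of the episode above 0.04 m).
It fails at once if the tea tin is moved more than 4 cm (distance of tea_tin from where it was at the start of the episode above 0.04 m).
It fails at once if the mug is moved more than 4 cm (distance of mug_1 from where it was at the start of the episode above 0.04 m).
It fails at once if the sugar jar is moved more than 4 cm (distance of sugar_jar from where it was at the start of the episode above 0.04 m).
It fails at once if the teaspoon is moved more than 4 cm (distance of teaspoon_1 from where it was at the start of the episode above 0.04 m).
Of round_pot_0, round_pot_1, round_pot_2, square_pot_0, square_pot_1 only 3 to 5 are there at a start; the rules pass over those that are not, and their reading is None.
At some moment in a run one of round_pot_0, round_pot_1, round_pot_2, square_pot_0, square_pot_1 may be knocked a few centimetres aside while the robot is not near it.
Once in a run the grip may slacken for a moment while it holds something.
It also fails if it takes over 210 s, if anything falls off the work surface, if the arm or the gripper's body presses on something with over 40 N, if the wrist force passes 120 N, or if a joint passes its speed limit or range.

## Working session

There is one attempt and no reset: what is moved stays moved. The work goes in short steps, Python scripts to look and compute and a shell command to move; the robot and the scene stay as the last step left them, time stands still between calls to the robot, and variables do not carry over. Pictures are saved under pics/ and viewed, at most 14 in all, crops included, and the job is handed in when it is done.

```bash
ls; mkdir -p pics; python3 - <<'E'
from station import ctrl, vision, sensors, ticket
import cv2,numpy as np
for n in("scene","top"):
    c=vision.capture(n);cv2.imwrite(f"pics/{n}0.png",c["frame"][:,:,::-1]);print(n,c["K"].tolist(),np.round(c["R"],3).tolist(),c["t"].tolist())
print(sensors.read_state(),ctrl.grip_point_offset)
E
```

```text
inch.py
pics
station.py
scene [[400.17148098193286, 0.0, 275.0936722849248], [0.0, 400.17148098193286, 212.3844367349523], [0.0, 0.0, 1.0]] [[-0.613, -0.79, 0.019], [-0.448, 0.328, -0.832], [0.651, -0.518, -0.555]] [0.37196761012124835, 0.3279812612900316, 0.9177184118329398]
top [[449.62590893851484, 0.0, 275.76937585046716], [0.0, 449.62590893851484, 206.26332056426875], [0.0, 0.0, 1.0]] [[-0.005, -1.0, 0.012], [-0.99, 0.003, -0.141], [0.141, -0.013, -0.99]] [0.024302985318706987, 0.5708660784986326, 1.6189870553798171]
{'clock': 0.1, 'joint_pos': array([-1.35290420e+00,  2.64651670e-01,  1.60515683e+00, -2.57555379e-05,
        1.27365977e+00, -3.68911484e-02]), 'dq': array([ 0.00039125, -0.00040993, -0.00266323,  0.00064663, -0.00097895,
        0.0002044 ]), 'joint_efforts': array([ 1.03035985e-03, -5.03620219e+01, -3.58069503e+01,  7.31197209e-02,
        2.33024941e-02, -6.57665009e-05]), 'tool_pos': array([ 0.16999252, -0.65263507,  0.23757363]), 'tcp_rot': array([-3.13971740e+00, -4.45819687e-05,  2.54790799e-01]), 'contact_force': array([-0.33116662,  0.06496373, -0.84467572]), 'ft_torque': array([-0.03470623,  0.02528312,  0.02711794]), 'grip_force': 0.0, 'opening': 1.0017776748837406} -0.0187
```

View pics/scene0.png

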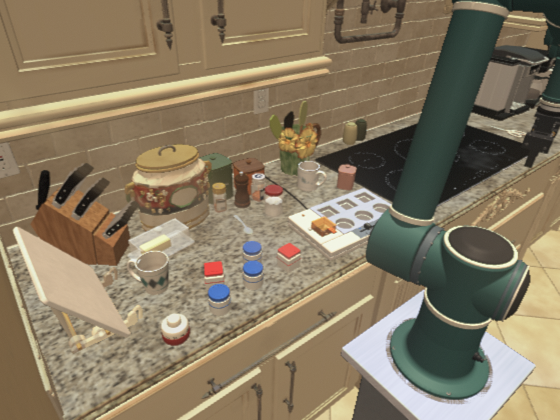

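View pics/top0.png

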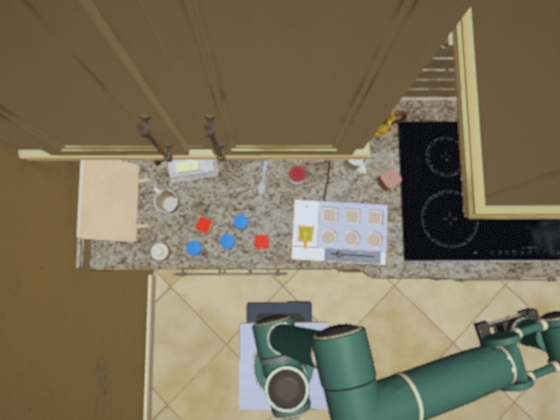

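Pots in the top view: blue lids at about (241,222), (227,242), (194,248), red at (204,225), (262,242). The maker spans columns 293-388 and rows 201-265, with the amber flap at (306,235). I'll measure these now and zoom in.

```bash
cat > h.py <<'E'
import cv2,numpy as np
from station import ctrl, vision, sensors, ticket
def ray(c,uv):
    d=c["R"].T@np.linalg.inv(c["K"])@np.array([uv[0],uv[1],1.]);o=-c["R"].T@c["t"];return o,d/np.linalg.norm(d)
def plane(c,uv,z):
    o,d=ray(c,uv);return o+d*(z-o[2])/d[2]
def proj(c,X):
    p=c["K"]@(c["R"]@np.array(X)+c["t"]);return p[:2]/p[2]
def tri(c1,u1,c2,u2):
    o1,d1=ray(c1,u1);o2,d2=ray(c2,u2)
    s=np.linalg.lstsq(np.c_[d1,-d2],o2-o1,rcond=None)[0];a=o1+s[0]*d1;b=o2+s[1]*d2
    return (a+b)/2,np.linalg.norm(a-b)
def blobs(c,col,roi,amin=20):
    x0,x1,y0,y1=roi
    h=cv2.cvtColor(cv2.resize(c["frame"],None,fx=4,fy=4,interpolation=cv2.INTER_CUBIC),cv2.COLOR_RGB2HSV)
    H,S,V=[h[...,i].astype(int) for i in range(3)]
    m={"blue":(abs(H-108)<14)&(S>130)&(V>60),"red":((H<7)|(H>172))&(S>150)&(V>90)}[col].astype(np.uint8)
    k=np.zeros_like(m);k[4*y0:4*y1,4*x0:4*x1]=1
    cs,_=cv2.findContours(m*k,cv2.RETR_EXTERNAL,cv2.CHAIN_APPROX_NONE);out=[]
    for q in cs:
        M=cv2.moments(q);A=M["m00"]/16
        if A<amin: continue
        out.append(((np.array([M["m10"],M["m01"]])/M["m00"]-1.5)/4,A,(q[:,0]-1.5)/4))
    return out
def pots():
    t=vision.capture("top");s=vision.capture("scene");res=[]
    for col in("blue","red"):
        S=blobs(s,col,(170,420,190,320))
        for u,A,q in blobs(t,col,(140,400,180,275)):
            best=min(((*tri(t,u,s,v[0]),v[0],v[1]) for v in S),key=lambda b:b[1])
            P=np.array([plane(t,p,.062)[:2] for p in q],np.float32);r=cv2.minAreaRect(P)
            print(col,"px",u.round(1),"A",round(A),"plane.062",plane(t,u,.062)[:2].round(4),"tri",best[0].round(4),"gap",best[1].round(4),"sA",round(best[3]),"rect",np.round(r[1],3),round(r[2],1))
    return t,s
E
python3 - <<'E'
from h import *
t,s=pots()
cv2.imwrite("pics/t1.png",cv2.resize(t["frame"][190:275,180:395,::-1],None,fx=3.7,fy=3.7,interpolation=cv2.INTER_CUBIC))
cv2.imwrite("pics/s1.png",cv2.resize(s["frame"][180:260,280:412,::-1],None,fx=6,fy=6,interpolation=cv2.INTER_CUBIC))
E
```

```text
blue px [193.4 247.8] A 147 plane.062 [0.4184 0.3185] tri [0.4201 0.3213 0.0582] gap 0.0052 sA 242 rect [0.048 0.048] 88.5
blue px [226.7 241.2] A 142 plane.062 [0.4415 0.1996] tri [0.4435 0.202  0.0584] gap 0.0053 sA 179 rect [0.049 0.047] 45.3
blue px [240.1 221.2] A 141 plane.062 [0.5137 0.1519] tri [ 0.5209  0.1554 -0.0203] gap 0.0055 sA 179 rect [0.049 0.048] 0.3
red px [261.1 241.3] A 150 plane.062 [0.4405 0.0758] tri [0.4423 0.0774 0.0583] gap 0.0044 sA 163 rect [0.046 0.047] 2.6
red px [203.1 224.5] A 154 plane.062 [0.5019 0.2855] tri [0.5038 0.2882 0.0571] gap 0.0047 sA 223 rect [0.047 0.047] 66.1
```

View pics/t1.png

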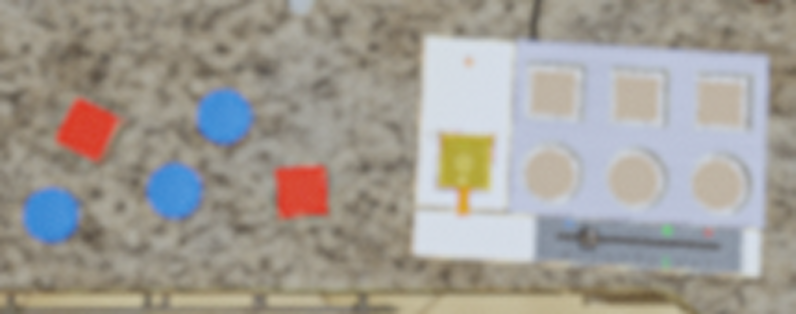

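View pics/s1.png

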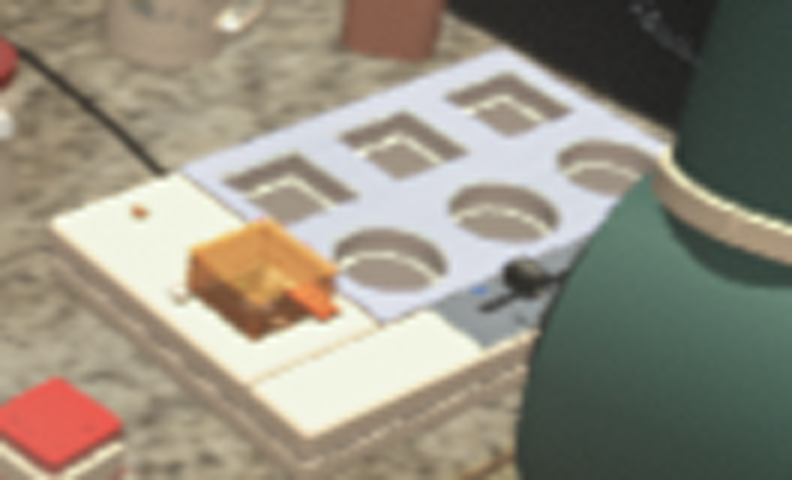

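The zoom shows empty nests, square in the back row and round in the front. The flap is shut with its tab to the front at crop (462,200), the slider grip is at (588,237) and the green mark at (667,230). Next I'll measure the maker's features from holes in the lavender plate mask.

```bash
cat >> h.py <<'E'
def holes(c,roi,zr=.04,th=8):
    x0,x1,y0,y1=roi
    f=cv2.resize(c["frame"][y0:y1,x0:x1],None,fx=4,fy=4,interpolation=cv2.INTER_CUBIC).astype(int)
    m=((f[...,2]-f[...,0])>th).astype(np.uint8)
    cs,hi=cv2.findContours(m,cv2.RETR_CCOMP,cv2.CHAIN_APPROX_NONE);out=[]
    for q,g in zip(cs,hi[0]):
        if g[3]<0: continue
        M=cv2.moments(q)
        if M["m00"]/16<80: continue
        u=(np.array([M["m10"],M["m01"]])/M["m00"]-1.5)/4+[x0,y0]
        W=np.array([plane(c,(p-1.5)/4+[x0,y0],zr)[:2] for p in q[:,0]],np.float32)
        out.append((u,plane(c,u,zr)[:2],cv2.minAreaRect(W)))
    return out,m
E
python3 - <<'E'
from h import *
t=vision.capture("top");s=vision.capture("scene")
for n,c,roi in(("top",t,(310,392,198,268)),("scene",s,(300,412,185,260))):
    print(n,"cam",(-c["R"].T@c["t"]).round(3))
    o,m=holes(c,roi)
    for u,X,r in o: print(u.round(2),X.round(4),np.round(r[1],4),round(r[2],1))
f=t["frame"].astype(int)
x0,x1,y0,y1=285,395,195,270
F=cv2.resize(t["frame"][y0:y1,x0:x1],None,fx=4,fy=4,interpolation=cv2.INTER_CUBIC);h=cv2.cvtColor(F,cv2.COLOR_RGB2HSV).astype(int)
H,S,V=h[...,0],h[...,1],h[...,2]
def rep(n,m,z):
    N,l,st,ce=cv2.connectedComponentsWithStats(m.astype(np.uint8))
    for i in range(1,N):
        if st[i,4]>12:
            u=(ce[i]-1.5)/4+[x0,y0];print(n,u.round(2),st[i,2:5],plane(t,u,z)[:2].round(4))
rep("green",(H>40)&(H<80)&(S>60),.04)
rep("orange",(H>6)&(H<22)&(S>170)&(V>150),.067)
rep("amber",(H>=22)&(H<36)&(S>130),.06)
rep("dark",(V<75),.057)
E
```

```text
top cam [0.338 0.043 1.683]
[374.34 239.17] [ 0.4482 -0.3383] [0.058  0.0617] 7.8
[351.51 237.83] [ 0.4535 -0.2547] [0.0597 0.0588] 88.5
[328.69 236.33] [ 0.4593 -0.1711] [0.0578 0.0595] 44.2
[374.92 217.33] [ 0.5287 -0.3433] [0.057  0.0559] 85.7
[352.18 215.5 ] [ 0.5358 -0.2595] [0.0571 0.0565] 86.3
[329.71 214.34] [ 0.5403 -0.1766] [0.0554 0.0559] 88.6
scene cam [-0.222  0.661  0.775]
[363.51 214.71] [ 0.456  -0.2518] [0.068  0.0707] 53.8
[346.62 203.37] [ 0.5382 -0.2577] [0.0673 0.0691] 86.0
[364.11 196.55] [ 0.533  -0.3412] [0.0681 0.0678] 87.1
green [359.87 251.81] [11 10 87] [ 0.4024 -0.2837]
orange [304.87 243.41] [  8  25 107] [ 0.4321 -0.0814]
amber [305.24 233.2 ] [  52   57 2398] [ 0.4694 -0.0837]
```

Units first: shifts go in shares of 50 mm and turns go in shares of 120 degrees. So -0.0353 m is -0.706, 0.033 m is 0.66, 0.1274 rad / 2.0944 = 0.0608.

```bash
cat > go.py <<'E'
import sys,numpy as np
from h import ctrl, vision, sensors, ticket
from scipy.spatial.transform import Rotation as Ro
# usage: go.py x y z psi  -> turn first (rotvec in tool axes), then shift in tool axes
x,y,z,psi=map(float,sys.argv[1:5]);s=sensors.read_state()
R0=Ro.from_euler("xyz",s["tcp_rot"]);R1=Ro.from_euler("xyz",[np.pi,0,psi])
print("rot",(R0.inv()*R1).as_rotvec().round(4),"then",R1.inv().apply(np.array([x,y,z])-s["tool_pos"]).round(4))
print("pos",s["tool_pos"].round(4),s["tcp_rot"].round(4),"q",s["joint_pos"].round(2),"t",round(s["clock"],2),"open",round(s["opening"],3),"grip",round(s["grip_force"],1),"F",s["contact_force"].round(1))
E
python3 inch.py '[[1,[0,0,0],[0,0,0.0608]],[1,[0,0,0],[0,0,0.0608]],[1,[0.66,-0.706,0],[0,0,0]],[1,[0.66,-0.706,0],[0,0,0]],[1,[0.66,-0.706,0],[0,0,0]],[1,[0.66,-0.706,0],[0,0,0]],[1,[0.66,-0.706,0],[0,0,0]],[1,[0.66,-0.706,0],[0,0,0]],[1,[0.66,-0.706,0],[0,0,0]],[1,[0.66,-0.706,0],[0,0,0]],[1,[0.66,-0.706,0],[0,0,0]],[1,[0.66,-0.706,0],[0,0,0]]]' 15
python3 inch.py '[[1,[-0.106,-0.908,0],[0,0,0]],[1,[-0.106,-0.908,0],[0,0,0]],[1,[-0.106,-0.908,0],[0,0,0]],[1,[-0.106,-0.908,0],[0,0,0]],[1,[-0.106,-0.908,0],[0,0,0]],[1,[-0.106,-0.908,0],[0,0,0]],[1,[-0.106,-0.908,0],[0,0,0]],[1,[-0.106,-0.908,0],[0,0,0]],[1,[-0.106,-0.908,0],[0,0,0]],[1,[-0.106,-0.908,0],[0,0,0]],[1,[-0.106,-0.908,0],[0,0,0]],[1,[0,0,0],[0,0,0]],[1,[0,0,0],[0,0,0]]]'
python3 go.py .4415 .1996 .025 0
```

```text
clock: 1.5
tool_pos: [0.5012, -0.2986, 0.239]
tcp_rot: [3.141, -0.0, -0.0]
contact_force: [0.8, -0.8, -0.7]
opening: 0.999
grip_force: 0.0
clock: 2.8
tool_pos: [0.4414, 0.1999, 0.2387]
tcp_rot: [3.141, 0.0, 0.003]
contact_force: [-0.7, -0.4, 0.7]
opening: 1.004
grip_force: 0.0
rot [0.0007 0.0001 0.0032] then [1.000e-04 3.000e-04 2.137e-01]
pos [0.4414 0.1999 0.2387] [3.1409e+00 1.0000e-04 3.2000e-03] q [ 0.37 -0.1   2.   -0.    1.25  1.94] t 2.8 open 1.004 grip 0.0 F [-0.7 -0.4  0.7]
```

In the tool's units: 0.05 m is 1, 0.03 m is 0.6.

```bash
python3 inch.py '[[1,[0,0,1],[0,0,0]],[1,[0,0,1],[0,0,0]],[1,[0,0,1],[0,0,0]],[1,[0,0,0.6],[0,0,0]],[1,[0,0,0.4],[0,0,0]],[1,[0,0,0.274],[0,0,0]],[0,[0,0,0],[0,0,0]],[0,[0,0,0],[0,0,0]],[0,[0,0,0],[0,0,0]],[0,[0,0,0],[0,0,0]],[0,[0,0,0],[0,0,0]],[0,[0,0,0],[0,0,0]],[0,[0,0,0],[0,0,0]]]' 12
python3 go.py .4415 .1996 .025 0
python3 inch.py '[[0.75,[0,0,0],[0,0,0]],[0.75,[0,0,0],[0,0,0]],[0.75,[0,0,0],[0,0,0]],[0.75,[0,0,0],[0,0,-0.0682]],[0.75,[0,0,0],[0,0,-0.0682]],[0.75,[0,0,0],[0,0,-0.0682]],[0.75,[0,0,0],[0,0,-0.0682]],[0.75,[0,0,0],[0,0,-0.0682]],[0.75,[0,0,0],[0,0,-0.0682]],[0.75,[0,0,0],[0,0,-0.0682]],[0.75,[0,0,0],[0,0,-0.0682]],[0.75,[0,0,0],[0,0,-0.0682]],[0.75,[0,0,0],[0,0,-0.0682]],[0.75,[0,0,0],[0,0,-0.0682]]]'
python3 inch.py '[[0,[0,0,0],[0,0,0]],[0,[0,0,0],[0,0,0]],[0,[0,0,0],[0,0,0]],[0,[0,0,0],[0,0,0]],[0,[0,0,0],[0,0,0]]]'
python3 go.py .4415 .1996 .025 1.571
```

```text
clock: 4.1
tool_pos: [0.4433, 0.1999, 0.0265]
tcp_rot: [-3.14, -0.003, 0.0]
contact_force: [0.2, -0.5, 6.5]
opening: 0.627
grip_force: 12.0
rot [-0.0012 -0.003   0.0003] then [-0.0018  0.0003  0.0015]
pos [0.4433 0.1999 0.0265] [-3.1404e+00 -3.0000e-03  3.0000e-04] q [0.37 0.15 2.18 0.   0.81 1.94] t 4.1 open 0.627 grip 12.0 F [ 0.2 -0.5  6.5]
clock: 5.5
tool_pos: [0.4414, 0.199, 0.0246]
tcp_rot: [-3.141, 0.0, 1.577]
contact_force: [-0.7, 0.1, 0.2]
opening: 0.75
grip_force: 0.0
clock: 6.0
tool_pos: [0.4416, 0.1991, 0.0248]
tcp_rot: [-3.141, 0.0, 1.57]
contact_force: [0.6, -0.7, -1.2]
opening: 0.628
grip_force: 12.0
rot [-0.0005  0.0001 -0.0011] then [ 0.0005 -0.0001 -0.0002]
pos [0.4416 0.1991 0.0248] [-3.1411e+00  1.0000e-04  1.5699e+00] q [0.37 0.15 2.19 0.   0.81 0.37] t 6.0 open 0.628 grip 12.0 F [ 0.6 -0.7 -1.2]
```

In the tool's units: -0.05 m is -1, -0.03 m is -0.6.

```bash
python3 inch.py '[[0.8,[0,0,0],[0,0,0]],[0.8,[0,0,0],[0,0,0]],[0.8,[0,0,-0.6],[0,0,0]],[0.8,[0,0,-1],[0,0,0]],[0.8,[0,0,-1],[0,0,0]],[0.8,[-1,0,0],[0,0,0]],[0.8,[-1,0,0],[0,0,0]],[0.8,[-1,0,0],[0,0,0]],[0.8,[-1,0,0],[0,0,0]],[0.8,[-1,0,0],[0,0,0]],[0.8,[-1,0,0],[0,0,0]],[0.8,[-1,0,0],[0,0,0]],[0.8,[-1,0,0],[0,0,0]],[0.8,[0,0,0],[0,0,0]]]'
python3 - <<'E'
from h import *
pots()
E
python3 go.py .4415 .1996 .025 1.571
```

```text
clock: 7.4
tool_pos: [0.442, -0.2064, 0.1558]
tcp_rot: [3.14, 0.003, 1.564]
contact_force: [0.8, 0.8, 0.8]
opening: 0.799
grip_force: 0.0
blue px [193.4 247.8] A 147 plane.062 [0.4184 0.3185] tri [0.4201 0.3213 0.0582] gap 0.0052 sA 241 rect [0.048 0.048] 88.4
blue px [227.5 242. ] A 146 plane.062 [0.4387 0.1965] tri [0.4408 0.1991 0.0586] gap 0.0058 sA 177 rect [0.049 0.048] 26.9
blue px [240.1 221.2] A 141 plane.062 [0.5137 0.1518] tri [ 0.5195  0.1538 -0.0199] gap 0.0095 sA 177 rect [0.049 0.048] 0.3
red px [261.1 241.3] A 150 plane.062 [0.4406 0.0758] tri [0.4423 0.0774 0.0582] gap 0.0043 sA 162 rect [0.046 0.046] 2.2
red px [203.1 224.5] A 153 plane.062 [0.5019 0.2855] tri [0.5038 0.2882 0.0571] gap 0.0047 sA 223 rect [0.047 0.047] 65.9
rot [-0.0002 -0.0006 -0.0037] then [4.014e-01 1.000e-04 1.300e-01]
pos [ 0.4415 -0.2018  0.155 ] [-3.1414e+00 -6.0000e-04  1.5673e+00] q [-0.48 -0.03  2.09  0.    1.08 -0.48] t 7.5 open 0.803 grip 0.0 F [ 0.7 -0.8  0. ]
```

In the tool's units: -0.0445 m is -0.89, -0.003 m is -0.06, 0.1487 rad / 2.0944 = 0.071.

```bash
python3 inch.py '[[1,[0,0,0],[0,0,0.071]],[1,[0,0,0],[0,0,0.071]],[1,[0,0,0],[0,0,0.071]],[1,[0,0,0],[0,0,0.071]],[1,[0,0,0],[0,0,0.071]],[1,[0,0,0],[0,0,0.071]],[1,[0,0,0],[0,0,0.071]],[1,[0,0,0],[0,0,0.071]],[1,[0,0,0],[0,0,0.071]],[1,[0,0,0],[0,0,0.071]],[1,[0,0,0],[0,0,0.071]],[1,[-0.06,-0.89,0],[0,0,0]],[1,[-0.06,-0.89,0],[0,0,0]],[1,[-0.06,-0.89,0],[0,0,0]],[1,[-0.06,-0.89,0],[0,0,0]],[1,[-0.06,-0.89,0],[0,0,0]],[1,[-0.06,-0.89,0],[0,0,0]],[1,[-0.06,-0.89,0],[0,0,0]],[1,[-0.06,-0.89,0],[0,0,0]],[1,[-0.06,-0.89,0],[0,0,0]]]' 25
python3 inch.py '[[1,[0,0,0],[0,0,0]],[1,[0,0,0],[0,0,0]]]' >/dev/null
python3 go.py .4416 .1995 .025 -0.068
```

```text
clock: 9.5
tool_pos: [0.4389, 0.204, 0.1551]
tcp_rot: [-3.141, 0.0, -0.062]
contact_force: [-0.0, -1.0, 0.2]
opening: 0.996
grip_force: 0.0
rot [0.0005 0.0009 0.0083] then [0.0025 0.0028 0.1298]
pos [0.4393 0.2025 0.1548] [ 3.1411e+00  9.0000e-04 -5.9700e-02] q [ 0.38 -0.03  2.09 -0.    1.08  2.01] t 9.7 open 1.001 grip 0.0 F [-0.1 -0.1  0.4]
```

In the tool's units: -0.04 m is -0.8, 0.03 m is 0.6, 0.008 rad / 2.0944 = 0.0038.

```bash
python3 inch.py '[[1,[0.05,0.056,0.8],[0,0,0.0038]],[1,[0,0,0.8],[0,0,0]],[1,[0,0,0.6],[0,0,0]],[1,[0,0,0.396],[0,0,0]],[1,[0,0,0],[0,0,0]],[0,[0,0,0],[0,0,0]],[0,[0,0,0],[0,0,0]],[0,[0,0,0],[0,0,0]],[0,[0,0,0],[0,0,0]],[0,[0,0,0],[0,0,0]],[0,[0,0,-0.2],[0,0,0]],[0,[0,0,-0.8],[0,0,0]],[0,[0,0,-0.8],[0,0,0]],[0,[0,0,-0.8],[0,0,0]],[0,[0,0,0],[0,0,0]],[0,[0,0,0],[0,0,0]]]' 25
python3 go.py .4507 -.3353 .080 -0.068
```

```text
clock: 11.3
tool_pos: [0.4435, 0.1978, 0.1562]
tcp_rot: [-3.141, -0.002, -0.073]
contact_force: [-0.6, 0.2, -2.6]
opening: 0.629
grip_force: 25.0
rot [-0.0008 -0.002  -0.0048] then [0.0434 0.5313 0.0762]
pos [0.4435 0.1978 0.1562] [-3.1408e+00 -2.0000e-03 -7.2800e-02] q [ 0.37 -0.03  2.09 -0.    1.08  2.01] t 11.3 open 0.629 grip 25.0 F [-0.6  0.2 -2.6]
```

In the tool's units: 0.0443 m is 0.886, 0.0036 m is 0.072, -0.005 rad / 2.0944 = -0.0024.

```bash
python3 inch.py '[[0,[0.072,0.886,0],[0,0,-0.0024]],[0,[0.072,0.886,0],[0,0,0]],[0,[0.072,0.886,0],[0,0,0]],[0,[0.072,0.886,0],[0,0,0]],[0,[0.072,0.886,0],[0,0,0]],[0,[0.072,0.886,0],[0,0,0]],[0,[0.072,0.886,0],[0,0,0]],[0,[0.072,0.886,0],[0,0,0]],[0,[0.072,0.886,0],[0,0,0]],[0,[0.072,0.886,0],[0,0,0]],[0,[0.072,0.886,0],[0,0,0]],[0,[0.072,0.886,0],[0,0,0]],[0,[0,0,0],[0,0,0]],[0,[0,0,0],[0,0,0]],[0,[0,0,0],[0,0,0]]]'
for i in 1 2 3; do python3 go.py .4507 -.3353 .080 -0.068; python3 inch.py '[[0,[0,0,0],[0,0,0]]]' >/dev/null; done
python3 - <<'E'
from h import *
s=vision.capture("scene");t=vision.capture("top")
cv2.imwrite("pics/s2.png",cv2.resize(s["frame"][150:260,280:440,::-1],None,fx=5,fy=5,interpolation=cv2.INTER_CUBIC))
E
```

```text
clock: 12.8
tool_pos: [0.4487, -0.3339, 0.153]
tcp_rot: [-3.139, 0.004, -0.068]
contact_force: [1.3, -0.7, -1.2]
opening: 0.63
grip_force: 25.0
rot [-0.003   0.0035  0.0003] then [0.0021 0.0013 0.073 ]
pos [ 0.4487 -0.3339  0.153 ] [-3.1386  0.0035 -0.0677] q [-0.68  0.12  1.94  0.    1.09  0.95] t 12.8 open 0.63 grip 25.0 F [ 1.3 -0.7 -1.2]
rot [-0.0016  0.0018  0.0015] then [0.0014 0.0014 0.0741]
pos [ 0.4494 -0.3338  0.1541] [-3.14e+00  1.80e-03 -6.65e-02] q [-0.68  0.12  1.94  0.    1.09  0.95] t 12.9 open 0.631 grip 25.0 F [ 0.1 -0.2 -1. ]
rot [-0.0005  0.0006  0.0018] then [0.0008 0.001  0.0749]
pos [ 0.4499 -0.3342  0.1549] [-3.141e+00  6.000e-04 -6.620e-02] q [-0.68  0.12  1.94  0.    1.09  0.95] t 13.0 open 0.628 grip 25.0 F [-0.   0.8 -2. ]
```

View pics/s2.png

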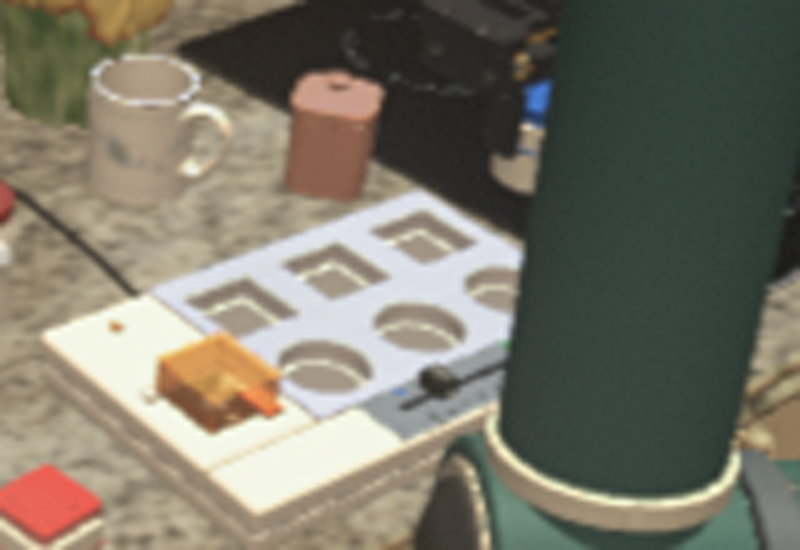

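The held pot (blue lid at crop (535,100)) hangs upright above the right round nest, and the other nests are empty. I'll lower it.

In the tool's units: 0.04 m is 0.8, 0.0009 m is 0.018.

```bash
python3 inch.py '[[0,[0.01,0.018,0.8],[0,0,0]],[0,[0,0,0.6],[0,0,0]],[0,[0,0,0.2],[0,0,0]],[0,[0,0,0],[0,0,0]],[0,[0,0,0],[0,0,0]],[0,[0,0,0],[0,0,0]],[0,[0,0,0],[0,0,0]]]'
python3 go.py .4507 -.3353 .047 -0.068
```

```text
clock: 13.9
tool_pos: [0.4516, -0.3376, 0.0771]
tcp_rot: [3.14, -0.003, -0.068]
contact_force: [0.4, -1.4, -2.3]
opening: 0.622
grip_force: 25.0
rot [ 0.0019 -0.0027  0.0001] then [-0.001  -0.0022  0.0301]
pos [ 0.4516 -0.3376  0.0771] [ 3.1397e+00 -2.7000e-03 -6.7900e-02] q [-0.69  0.21  1.99 -0.    0.94  0.95] t 13.9 open 0.622 grip 25.0 F [ 0.4 -1.4 -2.3]
```

```bash
python3 inch.py '[[0,[0,0,0],[0,0,0]],[0,[0,0,0],[0,0,0]],[0,[0,0,0],[0,0,0]],[0,[0,0,0],[0,0,0]],[0,[0,0,0],[0,0,0]]]' >/dev/null; python3 go.py .4507 -.3353 .047 -0.068;python3 inch.py '[[0,[0,0,0],[0,0,0]],[0,[0,0,0],[0,0,0]],[0,[0,0,0],[0,0,0]],[0,[0,0,0],[0,0,0]],[0,[0,0,0],[0,0,0]]]' >/dev/null; python3 go.py .4507 -.3353 .047 -0.068
```

```text
rot [-0.0001  0.0001  0.    ] then [ 0.0003 -0.0013  0.0281]
pos [ 0.4503 -0.3366  0.0751] [-3.1415e+00  1.0000e-04 -6.8000e-02] q [-0.69  0.21  2.    0.    0.94  0.95] t 14.4 open 0.63 grip 25.0 F [ 0.2 -0.5 -1.7]
rot [-0.     -0.      0.0001] then [ 0.0002 -0.0013  0.0282]
pos [ 0.4504 -0.3366  0.0752] [-3.1416 -0.     -0.0679] q [-0.69  0.21  2.    0.    0.94  0.95] t 14.9 open 0.627 grip 25.0 F [ 0.7 -0.1 -2.1]
```

In the tool's units: 0.006 m is 0.12, -0.0013 m is -0.026.

```bash
python3 inch.py '[[0,[0,-0.026,0.12],[0,0,0]],[0,[0,0,0.1],[0,0,0]],[0,[0,0,0.1],[0,0,0]],[0,[0,0,0.1],[0,0,0]],[0,[0,0,0.08],[0,0,0]],[0,[0,0,0.04],[0,0,0]],[0,[0,0,0],[0,0,0]],[0,[0,0,0],[0,0,0]],[0,[0,0,0],[0,0,0]],[0,[0,0,0],[0,0,0]],[0,[0,0,0],[0,0,0]]]'
python3 go.py .4507 -.3353 .047 -0.068
```

```text
clock: 16.0
tool_pos: [0.4511, -0.3357, 0.0486]
tcp_rot: [3.141, -0.001, -0.068]
contact_force: [4.6, -1.4, 2.2]
opening: 0.626
grip_force: 25.0
rot [ 0.0008 -0.0013  0.0001] then [-0.0004 -0.0004  0.0016]
pos [ 0.4511 -0.3357  0.0486] [ 3.1408e+00 -1.3000e-03 -6.7900e-02] q [-0.68  0.24  2.01  0.    0.88  0.95] t 16.0 open 0.626 grip 25.0 F [ 4.6 -1.4  2.2]
```

In the tool's units: -0.0475 m is -0.95, -0.04 m is -0.8.

```bash
python3 inch.py '[[0.75,[0,0,0],[0,0,0]],[0.75,[0,0,0],[0,0,0]],[0.75,[0,0,0],[0,0,0]],[0.75,[0,0,-0.6],[0,0,0]],[0.75,[0,0,-0.8],[0,0,0]],[0.75,[0,0,-0.8],[0,0,0]],[1,[0.07,-0.95,0],[0,0,0]],[1,[0.07,-0.95,0],[0,0,0]],[1,[0.07,-0.95,0],[0,0,0]],[1,[-0.07,-0.95,0],[0,0,0]],[1,[-0.07,-0.95,0],[0,0,0]],[1,[-0.07,-0.95,0],[0,0,0]],[1,[-0.07,-0.95,0],[0,0,0]],[1,[-0.25,-0.95,0],[0,0,0]],[1,[-0.25,-0.95,0],[0,0,0]],[1,[-0.25,-0.95,0],[0,0,0]],[1,[-0.25,-0.95,0],[0,0,0]],[1,[-0.25,-0.95,0],[0,0,0]],[1,[-0.25,-0.95,0],[0,0,0]],[1,[0,0,0],[0,0,0]]]'
python3 - <<'E'
from h import *
pots()
E
python3 go.py .4214 .3215 .025 -0.068
```

```text
clock: 18.0
tool_pos: [0.4123, 0.2907, 0.1581]
tcp_rot: [-3.14, 0.001, -0.062]
contact_force: [0.1, -0.9, -0.0]
opening: 1.001
grip_force: 0.0
blue px [376.6 239. ] A 140 plane.062 [ 0.4473 -0.3414] tri [ 0.4469 -0.3359  0.082 ] gap 0.0023 sA 115 rect [0.047 0.049] 32.3
blue px [240.1 221.2] A 141 plane.062 [0.5137 0.1518] tri [ 0.5597  0.2014 -0.1278] gap 0.0888 sA 241 rect [0.049 0.049] 89.8
red px [261.1 241.3] A 150 plane.062 [0.4406 0.0758] tri [0.4425 0.0775 0.0579] gap 0.0046 sA 166 rect [0.046 0.047] 2.4
red px [203.1 224.6] A 153 plane.062 [0.5018 0.2853] tri [0.5038 0.2881 0.0549] gap 0.0042 sA 196 rect [0.049 0.051] 64.8
rot [0.0017 0.0013 0.0034] then [ 0.006  -0.0355  0.1326]
pos [0.413  0.2865 0.1576] [ 3.1399e+00  1.3000e-03 -6.4600e-02] q [ 0.56  0.01  2.05 -0.    1.09  2.19] t 18.1 open 0.997 grip 0.0 F [ 1.  -0.5  0.2]
```

In the tool's units: 0.04 m is 0.8, -0.0355 m is -0.71, 0.003 rad / 2.0944 = 0.0014.

```bash
python3 inch.py '[[1,[0.12,-0.71,0],[0,0,0.0014]],[1,[0,0,0.8],[0,0,0]],[1,[0,0,0.8],[0,0,0]],[1,[0,0,0.6],[0,0,0]],[1,[0,0,0.452],[0,0,0]],[1,[0,0,0],[0,0,0]],[1,[0,0,0],[0,0,0]],[1,[0,0,0],[0,0,0]],[1,[0,0,0],[0,0,0]]]'
python3 go.py .4214 .3215 .025 -0.068
```

```text
clock: 19.0
tool_pos: [0.424, 0.3216, 0.0275]
tcp_rot: [-3.14, -0.003, -0.072]
contact_force: [-0.6, 0.6, -0.4]
opening: 1.0
grip_force: 0.0
rot [-0.002  -0.0027 -0.0035] then [-0.0026  0.0003  0.0025]
pos [0.424  0.3216 0.0275] [-3.1396e+00 -2.7000e-03 -7.1500e-02] q [ 0.6   0.22  2.09 -0.    0.83  2.24] t 19.0 open 1.0 grip 0.0 F [-0.6  0.6 -0.4]
```

In the tool's units: -0.05 m is -1, 0.0475 m is 0.95.

```bash
python3 inch.py '[[1,[0,0,0],[0,0,0]],[1,[0,0,0],[0,0,0]],[1,[0,0,0],[0,0,0]],[0,[0,0,0],[0,0,0]],[0,[0,0,0],[0,0,0]],[0,[0,0,0],[0,0,0]],[0,[0,0,0],[0,0,0]],[0,[0,0,0],[0,0,0]]]'
python3 go.py .4214 .3215 .025 -0.068
python3 inch.py '[[0,[0,0,-0.4],[0,0,0]],[0,[0,0,-1],[0,0,0]],[0,[0,0,-1],[0,0,0]],[0,[0.07,0.95,0],[0,0,0]],[0,[0.07,0.95,0],[0,0,0]],[0,[0.07,0.95,0],[0,0,0]],[0,[0.07,0.95,0],[0,0,0]],[0,[0.07,0.95,0],[0,0,0]],[0,[0.07,0.95,0],[0,0,0]],[0,[0.13,0.95,0],[0,0,0]],[0,[0.13,0.95,0],[0,0,0]],[0,[0.13,0.95,0],[0,0,0]],[0,[0.13,0.95,0],[0,0,0]],[0,[0.13,0.95,0],[0,0,0]],[0,[0.13,0.95,0],[0,0,0]],[0,[0,0,0],[0,0,0]],[0,[0,0,0],[0,0,0]],[0,[0,0,0],[0,0,0]],[0,[0,0,0],[0,0,0]],[0,[0,0,0],[0,0,0]]]'
python3 go.py .4564 -.2515 .075 -0.068
```

```text
clock: 19.8
tool_pos: [0.4225, 0.3212, 0.0256]
tcp_rot: [-3.141, -0.0, -0.071]
contact_force: [0.6, 0.0, 0.1]
opening: 0.626
grip_force: 25.0
rot [-0.0001 -0.     -0.0029] then [-0.0011 -0.0002  0.0006]
pos [0.4225 0.3212 0.0256] [-3.1415 -0.     -0.0709] q [0.6  0.23 2.09 0.   0.83 2.24] t 19.8 open 0.626 grip 25.0 F [0.6 0.  0.1]
clock: 21.8
tool_pos: [0.4419, -0.2503, 0.1455]
tcp_rot: [-3.141, 0.0, -0.069]
contact_force: [0.2, -0.4, -1.8]
opening: 0.622
grip_force: 25.0
rot [-0.0003  0.0004 -0.0009] then [0.0146 0.0003 0.0705]
pos [ 0.4419 -0.2503  0.1455] [-3.1413e+00  4.0000e-04 -6.8900e-02] q [-0.56  0.03  2.05  0.    1.06  1.08] t 21.8 open 0.622 grip 25.0 F [ 0.2 -0.4 -1.8]
```

Units first: shifts go in shares of 50 mm and turns go in shares of 120 degrees. So 0.03 m is 0.6, 0.0156 m is 0.312.

```bash
python3 inch.py '[[0,[0.312,0.006,0.6],[0,0,0]],[0,[0,0,0.6],[0,0,0]],[0,[0,0,0.21],[0,0,0]],[0,[0,0,0],[0,0,0]],[0,[0,0,0],[0,0,0]],[0,[0,0,0],[0,0,0]],[0,[0,0,0],[0,0,0]],[0,[0,0,0],[0,0,0]],[0,[0,0,0],[0,0,0]],[0,[0,0,0],[0,0,0]],[0,[0,0,0],[0,0,0]]]'
python3 go.py .4574 -.2516 .047 -0.068
```

```text
clock: 22.9
tool_pos: [0.4575, -0.2531, 0.0752]
tcp_rot: [3.142, -0.0, -0.071]
contact_force: [0.3, 0.2, -1.9]
opening: 0.628
grip_force: 25.0
rot [ 0.     -0.0001 -0.003 ] then [-0.0002 -0.0015  0.0282]
pos [ 0.4575 -0.2531  0.0752] [ 3.1416e+00 -1.0000e-04 -7.1000e-02] q [-0.55  0.14  2.08  0.    0.92  1.09] t 22.9 open 0.628 grip 25.0 F [ 0.3  0.2 -1.9]
```

In the tool's units: 0.006 m is 0.12, 0.005 m is 0.1, -0.003 rad / 2.0944 = -0.0014.

```bash
python3 inch.py '[[0,[0,-0.03,0.12],[0,0,-0.0014]],[0,[0,0,0.1],[0,0,0]],[0,[0,0,0.1],[0,0,0]],[0,[0,0,0.1],[0,0,0]],[0,[0,0,0.08],[0,0,0]],[0,[0,0,0.05],[0,0,0]],[0,[0,0,0],[0,0,0]],[0,[0,0,0],[0,0,0]],[0,[0,0,0],[0,0,0]],[0,[0,0,0],[0,0,0]],[0,[0,0,0],[0,0,0]]]'
python3 go.py .4574 -.2516 .047 -0.068
```

```text
clock: 24.0
tool_pos: [0.4576, -0.2516, 0.0476]
tcp_rot: [-3.142, -0.0, -0.068]
contact_force: [-0.0, 0.1, -2.3]
opening: 0.628
grip_force: 25.0
rot [-0.     -0.      0.0001] then [-0.0002  0.      0.0006]
pos [ 0.4576 -0.2516  0.0476] [-3.1416 -0.     -0.0679] q [-0.55  0.18  2.1   0.    0.87  1.09] t 24.0 open 0.628 grip 25.0 F [-0.   0.1 -2.3]
```

In the tool's units: -0.0455 m is -0.91, 0.0035 m is 0.07.

```bash
python3 inch.py '[[0.75,[0,0,0],[0,0,0]],[0.75,[0,0,0],[0,0,0]],[0.75,[0,0,0],[0,0,0]],[0.75,[0,0,-0.6],[0,0,0]],[0.75,[0,0,-0.8],[0,0,0]],[0.75,[0,0,-0.6],[0,0,0]],[1,[0.07,-0.91,0],[0,0,0]],[1,[0.07,-0.91,0],[0,0,0]],[1,[0.07,-0.91,0],[0,0,0]],[1,[0.07,-0.91,0],[0,0,0]],[1,[0.07,-0.91,0],[0,0,0]],[1,[0.07,-0.91,0],[0,0,0]],[1,[0.07,-0.91,0],[0,0,0]],[1,[0.07,-0.91,0],[0,0,0]],[1,[0.07,-0.91,0],[0,0,0]],[1,[0,0,0],[0,0,0]],[1,[0,0,0],[0,0,0]],[1,[0,0,0],[0,0,0]],[1,[0,0,0],[0,0,0]],[1,[0,0,0],[0,0,0]]]'
python3 - <<'E'
from h import *
t,s=pots()
cv2.imwrite("pics/s3.png",cv2.resize(s["frame"][150:310,150:420,::-1],None,fx=2.9,fy=2.9,interpolation=cv2.INTER_CUBIC))
E
python3 go.py .5167 .1548 .025 -0.068
```

```text
clock: 26.0
tool_pos: [0.5168, 0.1535, 0.1476]
tcp_rot: [3.141, 0.0, -0.07]
contact_force: [1.1, 0.0, 0.5]
opening: 1.003
grip_force: 0.0
blue px [376.6 239. ] A 140 plane.062 [ 0.4473 -0.3413] tri [ 0.4468 -0.3359  0.082 ] gap 0.0023 sA 118 rect [0.047 0.049] 32.3
blue px [353.1 237.1] A 138 plane.062 [ 0.4545 -0.2564] tri [ 0.4545 -0.2517  0.0811] gap 0.0036 sA 103 rect [0.048 0.047] 89.8
blue px [239.6 225.7] A 30 plane.062 [0.4971 0.1535] tri [0.3695 0.071  0.2903] gap 0.2475 sA 103 rect [0.038 0.015] 89.8
red px [264.7 241.3] A 63 plane.062 [0.4406 0.0628] tri [0.4461 0.068  0.0503] gap 0.0139 sA 164 rect [0.022 0.044] 89.9
red px [202.6 224.8] A 141 plane.062 [0.5009 0.2873] tri [0.5024 0.2894 0.0587] gap 0.0039 sA 223 rect [0.048 0.047] 62.1
rot [ 0.     -0.     -0.0016] then [-0.0002 -0.001   0.1226]
pos [0.5169 0.1538 0.1476] [ 3.1415 -0.     -0.0696] q [ 0.24  0.08  1.99 -0.    1.07  1.88] t 26.1 open 0.996 grip 0.0 F [0.2 0.2 0.6]
```

View pics/s3.png

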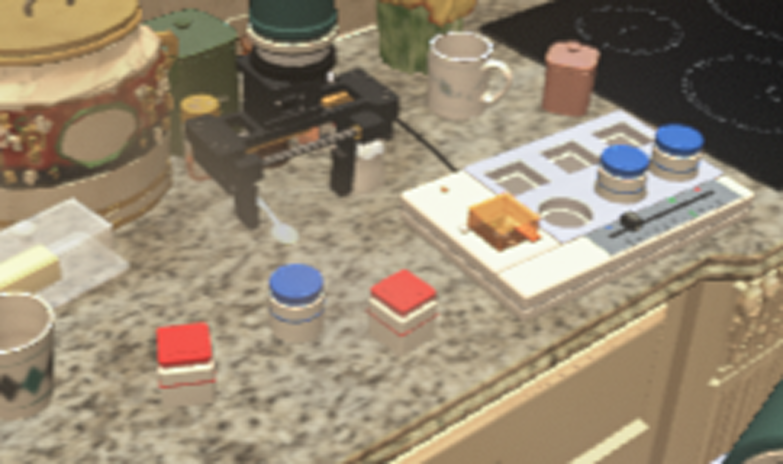

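Both round pots are seated. The remaining lids are blue at crop (297,283) and red at (403,292) and (185,345). I'll check that the blue pot is where the top view put it.

```bash
python3 - <<'E'
from h import *
s=vision.capture("scene")
print(proj(s,(.5167,.1548,.059)))
for c in("blue","red"):
    for u,A,q in blobs(s,c,(170,420,190,320)): print(c,u.round(1),round(A),plane(s,u,.058).round(4))
E
```

```text
[251.99919343 246.79428831]
blue [365.1 204.4] 103 [ 0.4784 -0.2808  0.058 ]
blue [384.  197.2] 118 [ 0.4707 -0.3693  0.058 ]
red [212.8 268.4] 223 [0.5046 0.2904 0.058 ]
red [288.7 250. ] 164 [0.4441 0.079  0.058 ]
```

In the tool's units: 0.04 m is 0.8, 0.03 m is 0.6.

```bash
python3 inch.py '[[1,[0,-0.02,0.8],[0,0,0]],[1,[0,0,0.8],[0,0,0]],[1,[0,0,0.6],[0,0,0]],[1,[0,0,0.252],[0,0,0]],[1,[0,0,0],[0,0,0]],[1,[0,0,0],[0,0,0]],[1,[0,0,0],[0,0,0]],[1,[0,0,0],[0,0,0]],[1,[0,0,0],[0,0,0]],[1,[0,0,0],[0,0,0]],[0,[0,0,0],[0,0,0]],[0,[0,0,0],[0,0,0]],[0,[0,0,0],[0,0,0]],[0,[0,0,0],[0,0,0]],[0,[0,0,0],[0,0,0]]]'
python3 go.py .5167 .1548 .025 -0.068
python3 inch.py '[[0,[0,0,-0.4],[0,0,0]],[0,[0,0,-1],[0,0,0]],[0,[0,0,-1],[0,0,0]],[0,[-0.09,0.92,0],[0,0,0]],[0,[-0.09,0.92,0],[0,0,0]],[0,[-0.09,0.92,0],[0,0,0]],[0,[-0.09,0.92,0],[0,0,0]],[0,[-0.09,0.92,0],[0,0,0]],[0,[-0.09,0.92,0],[0,0,0]],[0,[-0.09,0.92,0],[0,0,0]],[0,[0,0,0],[0,0,0]],[0,[0,0,0],[0,0,0]],[0,[0,0,0],[0,0,0]],[0,[0,0,0],[0,0,0]],[0,[0,0,0],[0,0,0]]]'
python3 go.py .4621 -.1677 .075 -0.068
```

```text
clock: 27.65
tool_pos: [0.5168, 0.1557, 0.0249]
tcp_rot: [3.141, 0.0, -0.068]
contact_force: [-0.3, -0.9, -0.2]
opening: 0.629
grip_force: 25.0
rot [0.0002 0.0003 0.0002] then [-0.      0.0009 -0.0001]
pos [0.5168 0.1557 0.0249] [ 3.1413e+00  3.0000e-04 -6.7800e-02] q [ 0.25  0.24  2.07 -0.    0.83  1.89] t 27.65 open 0.629 grip 25.0 F [-0.3 -0.9 -0.2]
clock: 29.15
tool_pos: [0.4638, -0.162, 0.1449]
tcp_rot: [-3.141, 0.0, -0.066]
contact_force: [0.1, 0.3, -2.4]
opening: 0.629
grip_force: 25.0
rot [-0.0003  0.0003  0.0023] then [-0.0013  0.0058  0.0699]
pos [ 0.4638 -0.162   0.1449] [-3.1413e+00  3.0000e-04 -6.5700e-02] q [-0.39 -0.    2.09  0.    1.06  1.25] t 29.15 open 0.629 grip 25.0 F [ 0.1  0.3 -2.4]
```

In the tool's units: 0.03 m is 0.6, 0.0099 m is 0.198, 0.002 rad / 2.0944 = 0.001.

```bash
python3 inch.py '[[0,[-0.026,0.116,0.6],[0,0,0.001]],[0,[0,0,0.6],[0,0,0]],[0,[0,0,0.198],[0,0,0]],[0,[0,0,0],[0,0,0]],[0,[0,0,0],[0,0,0]],[0,[0,0,0],[0,0,0]],[0,[0,0,0],[0,0,0]],[0,[0,0,0],[0,0,0]],[0,[0,0,0],[0,0,0]],[0,[0,0,0],[0,0,0]],[0,[0,0,0],[0,0,0]]]'
python3 go.py .4621 -.1677 .0475 -0.068
```

```text
clock: 30.25
tool_pos: [0.4619, -0.1691, 0.0752]
tcp_rot: [3.142, -0.0, -0.07]
contact_force: [-0.1, 0.8, -0.8]
opening: 0.626
grip_force: 25.0
rot [ 0.     -0.0001 -0.002 ] then [ 0.0001 -0.0014  0.0277]
pos [ 0.4619 -0.1691  0.0752] [ 3.1416e+00 -1.0000e-04 -7.0000e-02] q [-0.4   0.08  2.14 -0.    0.91  1.24] t 30.25 open 0.626 grip 25.0 F [-0.1  0.8 -0.8]
```

In the tool's units: 0.006 m is 0.12, 0.005 m is 0.1, -0.002 rad / 2.0944 = -0.001.

```bash
python3 inch.py '[[0,[0,-0.028,0.12],[0,0,-0.001]],[0,[0,0,0.1],[0,0,0]],[0,[0,0,0.1],[0,0,0]],[0,[0,0,0.1],[0,0,0]],[0,[0,0,0.08],[0,0,0]],[0,[0,0,0.05],[0,0,0]],[0,[0,0,0],[0,0,0]],[0,[0,0,0],[0,0,0]],[0,[0,0,0],[0,0,0]],[0,[0,0,0],[0,0,0]],[0,[0,0,0],[0,0,0]]]'
python3 go.py .4621 -.1677 .0475 -0.068
python3 inch.py '[[0.75,[0,0,0],[0,0,0]],[0.75,[0,0,0],[0,0,0]],[0.75,[0,0,0],[0,0,0]],[0.75,[0,0,-0.6],[0,0,0]],[0.75,[0,0,-0.8],[0,0,0]],[0.75,[0,0,-0.6],[0,0,-0.0525]],[1,[-0.032,-0.988,0],[0,0,0]],[1,[-0.032,-0.988,0],[0,0,0]],[1,[-0.032,-0.988,0],[0,0,0]],[1,[-0.032,-0.988,0],[0,0,0]],[1,[-0.032,-0.988,0],[0,0,0]],[1,[0,0,0],[0,0,0]],[1,[0,0,0],[0,0,0]],[1,[0,0,0],[0,0,0]],[1,[0,0,0],[0,0,0]],[1,[0,0,0],[0,0,0]]]'
python3 - <<'E'
from h import *
pots()
E
python3 go.py .4435 .0788 .025 .042
```

```text
clock: 31.35
tool_pos: [0.4621, -0.1677, 0.0478]
tcp_rot: [3.141, -0.0, -0.068]
contact_force: [0.3, -0.2, -1.4]
opening: 0.632
grip_force: 25.0
rot [ 0.0001 -0.0003  0.0001] then [-0.      0.      0.0003]
pos [ 0.4621 -0.1677  0.0478] [ 3.1415e+00 -3.0000e-04 -6.7900e-02] q [-0.4   0.12  2.16  0.    0.86  1.24] t 31.35 open 0.632 grip 25.0 F [ 0.3 -0.2 -1.4]
clock: 32.95
tool_pos: [0.4438, 0.0774, 0.1475]
tcp_rot: [3.141, 0.0, 0.039]
contact_force: [0.1, -0.1, -0.2]
opening: 0.998
grip_force: 0.0
blue px [376.6 239. ] A 141 plane.062 [ 0.4473 -0.3413] tri [ 0.4469 -0.3359  0.0819] gap 0.0023 sA 119 rect [0.048 0.049] 30.6
blue px [353.1 237.1] A 138 plane.062 [ 0.4545 -0.2564] tri [ 0.4546 -0.2518  0.0808] gap 0.0037 sA 106 rect [0.048 0.047] 89.8
blue px [329.7 235.3] A 134 plane.062 [ 0.4614 -0.1718] tri [ 0.4613 -0.1682  0.0808] gap 0.0036 sA 109 rect [0.048 0.046] 88.9
red px [203.  224.6] A 154 plane.062 [0.5019 0.2855] tri [0.5038 0.2882 0.057 ] gap 0.0048 sA 223 rect [0.047 0.047] 65.1
rot [ 0.0001  0.0001 -0.0022] then [-0.0002 -0.0011  0.1226]
pos [0.4438 0.0777 0.1476] [3.1415e+00 1.0000e-04 3.9800e-02] q [ 0.12 -0.09  2.16 -0.    1.07  1.65] t 33.05 open 1.0 grip 0.0 F [-0.1 -0.5  0.3]
```

In the tool's units: 0.04 m is 0.8, 0.03 m is 0.6.

```bash
python3 inch.py '[[1,[0,-0.02,0.8],[0,0,0]],[1,[0,0,0.8],[0,0,0]],[1,[0,0,0.6],[0,0,0]],[1,[0,0,0.252],[0,0,0]],[1,[0,0,0],[0,0,0]],[1,[0,0,0],[0,0,0]],[1,[0,0,0],[0,0,0]],[1,[0,0,0],[0,0,0]],[1,[0,0,0],[0,0,0]],[1,[0,0,0],[0,0,0]],[0,[0,0,0],[0,0,0]],[0,[0,0,0],[0,0,0]],[0,[0,0,0],[0,0,0]],[0,[0,0,0],[0,0,0]],[0,[0,0,0],[0,0,0]]]'
python3 go.py .4435 .0788 .025 .042
python3 inch.py '[[0,[0,0,-0.4],[0,0,0]],[0,[0,0,-1],[0,0,0]],[0,[0,0,-1],[0,0,0.0525]],[0,[0.336,0.94,0],[0,0,0]],[0,[0.336,0.94,0],[0,0,0]],[0,[0.336,0.94,0],[0,0,0]],[0,[0.336,0.94,0],[0,0,0]],[0,[0.336,0.94,0],[0,0,0]],[0,[0.336,0.94,0],[0,0,0]],[0,[0.336,0.94,0],[0,0,0]],[0,[0,0,0],[0,0,0]],[0,[0,0,0],[0,0,0]],[0,[0,0,0],[0,0,0]],[0,[0,0,0],[0,0,0]],[0,[0,0,0],[0,0,0]]]'
python3 go.py .5382 -.2571 .075 -0.068
```

```text
clock: 34.55
tool_pos: [0.4435, 0.0798, 0.0249]
tcp_rot: [3.141, 0.0, 0.042]
contact_force: [-0.5, -1.0, 0.7]
opening: 0.569
grip_force: 2.8
rot [0.0002 0.0002 0.0003] then [-0.      0.001  -0.0001]
pos [0.4435 0.0798 0.0249] [3.1414e+00 2.0000e-04 4.2300e-02] q [ 0.12  0.09  2.25 -0.    0.8   1.65] t 34.55 open 0.569 grip 2.8 F [-0.5 -1.   0.7]
clock: 36.05
tool_pos: [0.5383, -0.255, 0.145]
tcp_rot: [-3.141, 0.0, -0.066]
contact_force: [-0.1, 0.5, -1.7]
opening: 0.568
grip_force: 24.8
rot [-0.0002  0.0003  0.0018] then [0.     0.0021 0.07  ]
pos [ 0.5383 -0.255   0.145 ] [-3.1414e+00  3.0000e-04 -6.6200e-02] q [-0.48  0.19  1.87  0.    1.08  1.15] t 36.05 open 0.568 grip 24.8 F [-0.1  0.5 -1.7]
```

In the tool's units: 0.03 m is 0.6, 0.01 m is 0.2, 0.002 rad / 2.0944 = 0.001.

```bash
python3 inch.py '[[0,[0,0.042,0.6],[0,0,0.001]],[0,[0,0,0.6],[0,0,0]],[0,[0,0,0.2],[0,0,0]],[0,[0,0,0],[0,0,0]],[0,[0,0,0],[0,0,0]],[0,[0,0,0],[0,0,0]],[0,[0,0,0],[0,0,0]],[0,[0,0,0],[0,0,0]],[0,[0,0,0],[0,0,0]],[0,[0,0,0],[0,0,0]],[0,[0,0,0],[0,0,0]]]'
python3 go.py .5382 -.2571 .0475 -0.068
```

```text
clock: 37.15
tool_pos: [0.5384, -0.2585, 0.075]
tcp_rot: [-3.142, -0.0, -0.07]
contact_force: [0.2, -0.7, -1.8]
opening: 0.564
grip_force: 24.8
rot [-0.     -0.     -0.0019] then [-0.0003 -0.0014  0.0275]
pos [ 0.5384 -0.2585  0.075 ] [-3.1416 -0.     -0.0699] q [-0.49  0.27  1.92  0.    0.95  1.15] t 37.15 open 0.564 grip 24.8 F [ 0.2 -0.7 -1.8]
```

In the tool's units: 0.006 m is 0.12, 0.005 m is 0.1, -0.002 rad / 2.0944 = -0.001.

```bash
python3 inch.py '[[0,[0,-0.028,0.12],[0,0,-0.001]],[0,[0,0,0.1],[0,0,0]],[0,[0,0,0.1],[0,0,0]],[0,[0,0,0.1],[0,0,0]],[0,[0,0,0.08],[0,0,0]],[0,[0,0,0.05],[0,0,0]],[0,[0,0,0],[0,0,0]],[0,[0,0,0],[0,0,0]],[0,[0,0,0],[0,0,0]],[0,[0,0,0],[0,0,0]],[0,[0,0,0],[0,0,0]]]'
python3 go.py .5382 -.2571 .0475 -0.068
python3 inch.py '[[0.75,[0,0,0],[0,0,0]],[0.75,[0,0,0],[0,0,0]],[0.75,[0,0,0],[0,0,0]],[0.75,[0,0,-0.6],[0,0,0]],[0.75,[0,0,-0.8],[0,0,0]],[0.75,[0,0,-0.6],[0,0,0]],[1,[-0.128,-0.986,0],[0,0,0]],[1,[-0.128,-0.986,0],[0,0,0]],[1,[-0.128,-0.986,0],[0,0,0]],[1,[-0.128,-0.986,0],[0,0,0]],[1,[-0.128,-0.986,0],[0,0,0]],[1,[-0.128,-0.986,0],[0,0,0]],[1,[0,0,0],[0,0,0]],[1,[0,0,0],[0,0,0]]]'
python3 - <<'E'
from h import *
pots()
E
python3 go.py .5049 .2885 .025 1.145
```

```text
clock: 38.25
tool_pos: [0.5386, -0.2571, 0.0476]
tcp_rot: [3.142, -0.0, -0.068]
contact_force: [0.1, -0.5, -2.5]
opening: 0.563
grip_force: 24.8
rot [ 0.0001 -0.0002  0.0001] then [-0.0004  0.      0.0001]
pos [ 0.5386 -0.2571  0.0476] [ 3.1415e+00 -2.0000e-04 -6.7900e-02] q [-0.49  0.3   1.94  0.    0.9   1.15] t 38.25 open 0.563 grip 24.8 F [ 0.1 -0.5 -2.5]
clock: 39.65
tool_pos: [0.5203, 0.0418, 0.1478]
tcp_rot: [3.141, -0.001, -0.065]
contact_force: [-0.1, 0.0, -0.3]
opening: 0.996
grip_force: 0.0
blue px [376.6 239. ] A 141 plane.062 [ 0.4473 -0.3414] tri [ 0.4469 -0.3359  0.0819] gap 0.0023 sA 119 rect [0.048 0.049] 30.6
blue px [353.1 237.1] A 138 plane.062 [ 0.4546 -0.2564] tri [ 0.4546 -0.2518  0.0809] gap 0.0036 sA 104 rect [0.048 0.047] 89.8
blue px [329.7 235.3] A 133 plane.062 [ 0.4613 -0.1718] tri [ 0.4612 -0.1682  0.0809] gap 0.0036 sA 107 rect [0.046 0.049] 18.1
red px [203.  224.5] A 153 plane.062 [0.5019 0.2855] tri [0.5038 0.2882 0.0571] gap 0.0047 sA 223 rect [0.047 0.047] 65.9
red px [353.7 214.3] A 131 plane.062 [ 0.5375 -0.2611] tri [ 0.5368 -0.2563  0.0802] gap 0.0041 sA 102 rect [0.044 0.043] 88.2
rot [ 6.000e-04 -0.000e+00 -1.213e+00] then [ 0.2199 -0.1169  0.1227]
pos [0.5205 0.0399 0.1477] [ 3.1411e+00 -4.0000e-04 -6.8000e-02] q [ 0.03  0.05  2.02 -0.    1.07  1.67] t 39.75 open 0.999 grip 0.0 F [-0.4 -0.4  0.4]
```

In the tool's units: 0.044 m is 0.88, -0.0234 m is -0.468, -0.1353 rad / 2.0944 = -0.0646.

```bash
python3 inch.py '[[1,[0,0,0],[0,0,-0.0646]],[1,[0,0,0],[0,0,-0.0646]],[1,[0,0,0],[0,0,-0.0646]],[1,[0,0,0],[0,0,-0.0646]],[1,[0,0,0],[0,0,-0.0646]],[1,[0,0,0],[0,0,-0.0646]],[1,[0,0,0],[0,0,-0.0646]],[1,[0,0,0],[0,0,-0.0646]],[1,[0,0,0],[0,0,-0.0646]],[1,[0.88,-0.468,0],[0,0,0]],[1,[0.88,-0.468,0],[0,0,0]],[1,[0.88,-0.468,0],[0,0,0]],[1,[0.88,-0.468,0],[0,0,0]],[1,[0.88,-0.468,0],[0,0,0]],[1,[0,0,0],[0,0,0]],[1,[0,0,0],[0,0,0]],[1,[0,0,0],[0,0,0]],[1,[0,0,0],[0,0,0]],[1,[0,0,0],[0,0,0]]]'
python3 go.py .5049 .2885 .025 1.15
```

```text
clock: 41.65
tool_pos: [0.5039, 0.2876, 0.1475]
tcp_rot: [3.142, 0.0, 1.147]
contact_force: [0.0, 0.4, -0.4]
opening: 1.0
grip_force: 0.0
rot [ 0.      0.0002 -0.0027] then [0.0013 0.0006 0.1225]
pos [0.5039 0.2876 0.1475] [3.1416e+00 2.0000e-04 1.1473e+00] q [ 0.48  0.16  1.9  -0.    1.08  0.9 ] t 41.65 open 1.0 grip 0.0 F [ 0.   0.4 -0.4]
```

In the tool's units: 0.04 m is 0.8, 0.03 m is 0.6, -0.003 rad / 2.0944 = -0.0014.

```bash
python3 inch.py '[[1,[0.026,0.012,0.8],[0,0,-0.0014]],[1,[0,0,0.8],[0,0,0]],[1,[0,0,0.6],[0,0,0]],[1,[0,0,0.25],[0,0,0]],[1,[0,0,0],[0,0,0]],[1,[0,0,0],[0,0,0]],[1,[0,0,0],[0,0,0]],[1,[0,0,0],[0,0,0]],[1,[0,0,0],[0,0,0]],[1,[0,0,0],[0,0,0]],[0,[0,0,0],[0,0,0]],[0,[0,0,0],[0,0,0]],[0,[0,0,0],[0,0,0]],[0,[0,0,0],[0,0,0]],[0,[0,0,0],[0,0,0]],[0,[0,0,0],[0,0,0]]]'
python3 go.py .5049 .2885 .025 1.15
python3 inch.py '[[0,[0,0,-0.4],[0,0,0]],[0,[0,0,-1],[0,0,-0.0477]],[0,[0,0,-1],[0,0,-0.0477]],[0,[0,0,0],[0,0,-0.0731]],[0,[-0.916,0.14,0],[0,0,0]],[0,[-0.916,0.14,0],[0,0,0]],[0,[-0.916,0.14,0],[0,0,0]],[0,[-0.916,0.14,0],[0,0,0]],[0,[-0.916,0.14,0],[0,0,0]],[0,[-0.916,0.14,0],[0,0,0]],[0,[-0.916,0.14,0],[0,0,0]],[0,[-0.916,0.14,0],[0,0,0]],[0,[-0.916,0.14,0],[0,0,0]],[0,[-0.916,0.14,0],[0,0,0]],[0,[0,0,0],[0,0,0]],[0,[0,0,0],[0,0,0]],[0,[0,0,0],[0,0,0]],[0,[0,0,0],[0,0,0]],[0,[0,0,0],[0,0,0]]]'
python3 go.py .5439 -.1733 .075 1.503
```

```text
clock: 43.25
tool_pos: [0.5046, 0.2902, 0.025]
tcp_rot: [3.142, -0.0, 1.153]
contact_force: [0.4, 0.0, 0.0]
opening: 0.567
grip_force: 24.7
rot [ 0.0001 -0.      0.0029] then [-0.0014  0.001  -0.    ]
pos [0.5046 0.2902 0.025 ] [ 3.1415 -0.      1.1529] q [ 0.48  0.31  1.98 -0.    0.85  0.9 ] t 43.25 open 0.567 grip 24.7 F [0.4 0.  0. ]
clock: 45.15
tool_pos: [0.5432, -0.1701, 0.1449]
tcp_rot: [-3.141, -0.0, 1.505]
contact_force: [0.3, 0.1, -0.8]
opening: 0.568
grip_force: 24.7
rot [-0.0003 -0.0002  0.0018] then [-0.0031  0.001   0.0699]
pos [ 0.5432 -0.1701  0.1449] [-3.1413e+00 -2.0000e-04  1.5048e+00] q [-0.35  0.14  1.93  0.    1.07 -0.28] t 45.15 open 0.568 grip 24.7 F [ 0.3  0.1 -0.8]
```

In the tool's units: 0.03 m is 0.6, 0.01 m is 0.2, 0.002 rad / 2.0944 = 0.001.

```bash
python3 inch.py '[[0,[-0.02,0.02,0.6],[0,0,0.001]],[0,[0,0,0.6],[0,0,0]],[0,[0,0,0.2],[0,0,0]],[0,[0,0,0],[0,0,0]],[0,[0,0,0],[0,0,0]],[0,[0,0,0],[0,0,0]],[0,[0,0,0],[0,0,0]],[0,[0,0,0],[0,0,0]],[0,[0,0,0],[0,0,0]],[0,[0,0,0],[0,0,0]],[0,[0,0,0],[0,0,0]]]'
python3 go.py .5440 -.1719 .0475 1.503
```

```text
clock: 46.25
tool_pos: [0.5441, -0.1726, 0.0751]
tcp_rot: [3.142, -0.0, 1.501]
contact_force: [0.5, 0.5, -1.9]
opening: 0.569
grip_force: 24.7
rot [ 0.     -0.     -0.0023] then [ 0.0007 -0.0002  0.0276]
pos [ 0.5441 -0.1726  0.0751] [ 3.1416 -0.      1.5007] q [-0.35  0.23  1.98  0.    0.94 -0.28] t 46.25 open 0.569 grip 24.7 F [ 0.5  0.5 -1.9]
```

In the tool's units: 0.006 m is 0.12, 0.005 m is 0.1, -0.002 rad / 2.0944 = -0.001.

```bash
python3 inch.py '[[0,[0.014,-0.004,0.12],[0,0,-0.001]],[0,[0,0,0.1],[0,0,0]],[0,[0,0,0.1],[0,0,0]],[0,[0,0,0.1],[0,0,0]],[0,[0,0,0.08],[0,0,0]],[0,[0,0,0.05],[0,0,0]],[0,[0,0,0],[0,0,0]],[0,[0,0,0],[0,0,0]],[0,[0,0,0],[0,0,0]],[0,[0,0,0],[0,0,0]],[0,[0,0,0],[0,0,0]]]'
python3 go.py .5440 -.1719 .0475 1.503
python3 inch.py '[[0.7,[0,0,0],[0,0,0]],[0.7,[0,0,0],[0,0,0]],[0.7,[0,0,0],[0,0,0]],[0.7,[0,0,-0.6],[0,0,0]],[0.7,[0,0,-0.8],[0,0,0]],[0.7,[0,0,-0.8],[0,0,0]],[0.5,[1,-0.3,0],[0,0,0]],[0.5,[1,-0.3,0],[0,0,0]],[0.5,[1,-0.3,0],[0,0,0]],[0.5,[1,-0.3,0],[0,0,0]],[0.5,[0,0,0],[0,0,0]],[0.5,[0,0,0],[0,0,0]]]'
python3 - <<'E'
from h import *
t,s=pots()
cv2.imwrite("pics/t4.png",cv2.resize(t["frame"][195:270,285:395,::-1],None,fx=7,fy=7,interpolation=cv2.INTER_CUBIC))
E
```

```text
clock: 47.35
tool_pos: [0.5441, -0.1719, 0.0476]
tcp_rot: [3.141, 0.0, 1.503]
contact_force: [-0.5, -0.1, -1.3]
opening: 0.568
grip_force: 24.7
rot [ 0.0002  0.     -0.0002] then [-0.     -0.0001  0.0001]
pos [ 0.5441 -0.1719  0.0476] [3.1413 0.     1.5028] q [-0.35  0.26  1.99  0.    0.89 -0.28] t 47.35 open 0.568 grip 24.7 F [-0.5 -0.1 -1.3]
clock: 48.55
tool_pos: [0.4996, 0.0242, 0.1578]
tcp_rot: [3.141, 0.0, 1.506]
contact_force: [0.4, -0.7, -0.4]
opening: 0.501
grip_force: 0.0
blue px [376.6 239. ] A 140 plane.062 [ 0.4473 -0.3413] tri [ 0.4468 -0.336   0.0818] gap 0.0022 sA 119 rect [0.048 0.049] 30.6
blue px [353.1 237.1] A 137 plane.062 [ 0.4545 -0.2565] tri [ 0.4546 -0.2518  0.081 ] gap 0.0036 sA 104 rect [0.048 0.048] 28.6
blue px [329.7 235.3] A 133 plane.062 [ 0.4613 -0.1718] tri [ 0.4612 -0.1681  0.0811] gap 0.0036 sA 107 rect [0.047 0.046] 88.9
red px [353.7 214.3] A 131 plane.062 [ 0.5374 -0.2611] tri [ 0.5367 -0.2563  0.0801] gap 0.0042 sA 103 rect [0.044 0.043] 88.2
red px [330.4 213.1] A 133 plane.062 [ 0.5422 -0.1764] tri [ 0.5412 -0.1725  0.0809] gap 0.0039 sA 119 rect [0.044 0.044] 83.9
```

View pics/t4.png

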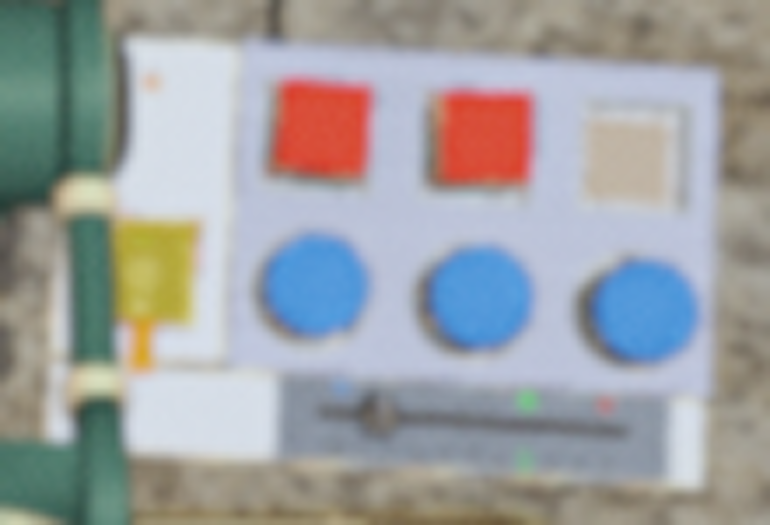

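All five pots are in their nests. The slider grip is at crop (379,413), and the green lines at (529,400) and (525,462) meet the slot at about (527,425). I'll measure the slider in both views.

```bash
python3 - <<'E'
from h import *
t=vision.capture("top");s=vision.capture("scene");e=np.array([.003,.003])
def mk(c,roi,f):
    x0,x1,y0,y1=roi
    F=cv2.resize(c["frame"][y0:y1,x0:x1],None,fx=4,fy=4,interpolation=cv2.INTER_CUBIC)
    m=f(cv2.cvtColor(F,cv2.COLOR_RGB2HSV).astype(int)).astype(np.uint8);N,l,st,ce=cv2.connectedComponentsWithStats(m)
    return [((ce[i]-1.5)/4+[x0,y0],st[i,4]/16,st[i,2:4]/4) for i in range(1,N) if st[i,4]>40]
for th in(80,95):
  a=mk(t,(325,385,246,264),lambda h:h[...,2]<th);b=mk(s,(355,380,215,240),lambda h:h[...,2]<th-25)
  print("top",[(u.round(2),round(A,1),w) for u,A,w in a]);print("scene",[(u.round(2),round(A,1),w,plane(s,u,.053)[:2].round(4)) for u,A,w in b])
g=mk(t,(345,375,248,265),lambda h:(h[...,0]>40)&(h[...,0]<85)&(h[...,1]>45))
for u,A,w in g: print("green",u.round(2),plane(t,u,.04)[:2]+e)
u=(338.7,253.6);print("grip",plane(t,u,.055)[:2]+e,"slot@green",plane(t,(359.9,255.3),.04)[:2]+e)
E
```

```text
top []
scene [(array([366.1 , 226.69]), np.float64(4.1), array([3.75, 3.  ]), array([ 0.394 , -0.1916]))]
top []
scene [(array([366.79, 226.63]), np.float64(15.3), array([7.25, 4.5 ]), array([ 0.3929, -0.1935]))]
green [359.88 251.88] [ 0.40511191 -0.28076866]
green [359.47 260.26] [ 0.37475939 -0.27835604]
grip [ 0.39863946 -0.20099244] slot@green [ 0.39269115 -0.28047516]
```

In the tool's units: 0.0462 m is 0.924, -0.0166 m is -0.332, 0.1431 rad / 2.0944 = 0.0683.

```bash
python3 inch.py '[[0.5,[0,0,0],[0,0,0.0683]],[0.5,[0,0,0],[0,0,0.0683]],[0.5,[0,0,0],[0,0,0.0683]],[0.5,[0,0,0],[0,0,0.0683]],[0.5,[0,0,0],[0,0,0.0683]],[0.5,[0,0,0],[0,0,0.0683]],[0.5,[0,0,0],[0,0,0.0683]],[0.5,[0,0,0],[0,0,0.0683]],[0.5,[0,0,0],[0,0,0.0683]],[0.5,[0,0,0],[0,0,0.0683]],[0.5,[0,0,0],[0,0,0.0683]],[0.5,[-0.332,0.924,0],[0,0,0]],[0.5,[-0.332,0.924,0],[0,0,0]],[0.5,[-0.332,0.924,0],[0,0,0]],[0.5,[-0.332,0.924,0],[0,0,0]],[0.5,[-0.332,0.924,0],[0,0,0]],[0.5,[0,0,0],[0,0,0]],[0.5,[0,0,0],[0,0,0]],[0.5,[0,0,0],[0,0,0]],[0.5,[0,0,0],[0,0,0]]]'
python3 go.py .3999 -.2 .1 -0.068
```

```text
clock: 50.75
tool_pos: [0.4009, -0.2004, 0.1574]
tcp_rot: [-3.141, 0.0, -0.07]
contact_force: [0.7, -0.8, 1.0]
opening: 0.504
grip_force: 0.0
rot [-0.0004  0.0002 -0.0018] then [-0.001  -0.0003  0.0574]
pos [ 0.4009 -0.2004  0.1574] [-3.1412e+00  2.0000e-04 -6.9800e-02] q [-0.52 -0.1   2.16  0.    1.09  1.12] t 50.75 open 0.504 grip 0.0 F [ 0.7 -0.8  1. ]
```

In the tool's units: 0.04 m is 0.8, 0.03 m is 0.6.

```bash
python3 inch.py '[[0.5,[-0.02,0,0.8],[0,0,0]],[0.5,[0,0,0.6],[0,0,0]],[0.5,[0,0,0.4],[0,0,0]],[0.5,[0,0,0.24],[0,0,0]],[0.5,[0,0,0.188],[0,0,0]],[0.5,[0,0,0],[0,0,0]],[0.5,[0,0,0],[0,0,0]],[0.5,[0,0,0],[0,0,0]],[0.5,[0,0,0],[0,0,0]],[0.5,[0,0,0],[0,0,0]],[0.5,[0,0,0],[0,0,0]]]' 6
python3 go.py .3999 -.2 .046 -0.068
python3 inch.py '[[0,[0,0,0],[0,0,0]],[0,[0,0,0],[0,0,0]],[0,[0,0,0],[0,0,0]],[0,[0,0,0],[0,0,0]],[0,[0,0,0],[0,0,0]],[0,[0,0,0],[0,0,0]]]'
```

```text
clock: 51.85
tool_pos: [0.3997, -0.2015, 0.0465]
tcp_rot: [3.141, -0.001, -0.072]
contact_force: [0.4, -0.5, -0.3]
opening: 0.498
grip_force: 0.0
rot [ 0.0004 -0.0007 -0.0035] then [ 0.0001 -0.0015  0.0005]
pos [ 0.3997 -0.2015  0.0465] [ 3.1412e+00 -7.0000e-04 -7.1500e-02] q [-0.52  0.05  2.25  0.    0.85  1.12] t 51.85 open 0.498 grip 0.0 F [ 0.4 -0.5 -0.3]
clock: 52.45
tool_pos: [0.3994, -0.2013, 0.0461]
tcp_rot: [3.142, 0.0, -0.071]
contact_force: [-0.4, 0.1, -0.1]
opening: 0.184
grip_force: 6.0
```

In the tool's units: 0.0098 m is 0.196.

```bash
python3 inch.py '[[0,[0,0.196,0],[0,0,0]],[0,[0,0.196,0],[0,0,0]],[0,[0,0.196,0],[0,0,0]],[0,[0,0.196,0],[0,0,0]],[0,[0,0.196,0],[0,0,0]],[0,[0,0.196,0],[0,0,0]],[0,[0,0.196,0],[0,0,0]],[0,[0,0.196,0],[0,0,0]],[0,[0,0,0],[0,0,0]],[0,[0,0,0],[0,0,0]],[0,[0,0,0],[0,0,0]],[0,[0,0,0],[0,0,0]],[0,[0,0,0],[0,0,0]],[0,[0,0,0],[0,0,0]]]'
python3 go.py .3945 -.2799 .046 -0.068
```

```text
clock: 53.85
tool_pos: [0.3942, -0.2794, 0.0462]
tcp_rot: [3.141, -0.001, -0.071]
contact_force: [4.2, -2.6, -4.4]
opening: 0.179
grip_force: 6.0
rot [ 0.0003 -0.0006 -0.0029] then [0.0004 0.0005 0.0002]
pos [ 0.3942 -0.2794  0.0462] [ 3.1413e+00 -6.0000e-04 -7.0900e-02] q [-0.67  0.11  2.18  0.    0.85  0.97] t 53.85 open 0.179 grip 6.0 F [ 4.2 -2.6 -4.4]
```

In the tool's units: -0.05 m is -1, -0.0478 m is -0.956.

```bash
python3 inch.py '[[0.5,[0,0,0],[0,0,0]],[0.5,[0,0,0],[0,0,0]],[0.5,[0,0,0],[0,0,0]],[0.5,[0,0,0],[0,0,0]],[0.5,[0,0,-0.4],[0,0,0]],[0.5,[0,0,-1],[0,0,0]],[0.5,[0,0,-1],[0,0,0]],[0.5,[0.05,-0.956,0],[0,0,0]],[0.5,[0.05,-0.956,0],[0,0,0]],[0.5,[0.05,-0.956,0],[0,0,0]],[0.5,[0.05,-0.956,0],[0,0,0]],[0.5,[0.05,-0.956,0],[0,0,0]],[0.5,[0.05,-0.956,0],[0,0,0]],[0.5,[0.05,-0.956,0],[0,0,0]],[0.5,[0.05,-0.956,0],[0,0,0]],[0.5,[0,0,0],[0,0,0]],[0.5,[0,0,0],[0,0,0]]]'
python3 - <<'E'
from h import *
t,s=pots();e=np.array([.003,.003])
a=cv2.resize(t["frame"][195:270,285:395,::-1],(770,525),interpolation=cv2.INTER_CUBIC);cv2.imwrite("pics/t5.png",a)
def mk(c,roi,f):
    x0,x1,y0,y1=roi
    F=cv2.resize(c["frame"][y0:y1,x0:x1],None,fx=4,fy=4,interpolation=cv2.INTER_CUBIC)
    m=f(cv2.cvtColor(F,cv2.COLOR_RGB2HSV).astype(int)).astype(np.uint8);N,l,st,ce=cv2.connectedComponentsWithStats(m)
    return [((ce[i]-1.5)/4+[x0,y0],st[i,4]/16,st[i,2:4]/4) for i in range(1,N) if st[i,4]>40]
A=mk(t,(296,316,220,255),lambda h:(h[...,0]>6)&(h[...,0]<22)&(h[...,1]>150)&(h[...,2]>140))
B=mk(s,(305,345,205,245),lambda h:(h[...,0]>3)&(h[...,0]<13)&(h[...,1]>190)&(h[...,2]>190))
for u,n,w in A: print("top",u.round(2),n,w,plane(t,u,.067)[:2]+e)
for u,n,w in B: print("scene",u.round(2),n,w,plane(s,u,.067)[:2])
E
```

```text
clock: 55.55
tool_pos: [0.4406, 0.1013, 0.166]
tcp_rot: [3.141, 0.001, -0.068]
contact_force: [-0.7, -0.1, -0.3]
opening: 0.501
grip_force: 0.0
blue px [376.6 239. ] A 141 plane.062 [ 0.4473 -0.3414] tri [ 0.4469 -0.336   0.0819] gap 0.0023 sA 118 rect [0.048 0.049] 30.6
blue px [353.1 237.1] A 138 plane.062 [ 0.4545 -0.2564] tri [ 0.4546 -0.2518  0.0811] gap 0.0036 sA 103 rect [0.048 0.047] 89.8
blue px [329.7 235.3] A 133 plane.062 [ 0.4613 -0.1719] tri [ 0.4612 -0.1682  0.081 ] gap 0.0036 sA 107 rect [0.048 0.046] 89.8
red px [353.7 214.3] A 130 plane.062 [ 0.5374 -0.2611] tri [ 0.5368 -0.2563  0.0801] gap 0.0042 sA 103 rect [0.043 0.043] 88.2
red px [330.4 213.1] A 133 plane.062 [ 0.5423 -0.1764] tri [ 0.5413 -0.1725  0.0809] gap 0.0039 sA 119 rect [0.044 0.044] 83.7
top [304.85 243.55] 9.4375 [2.5 6.5] [ 0.43461066 -0.07828775]
```

View pics/t5.png

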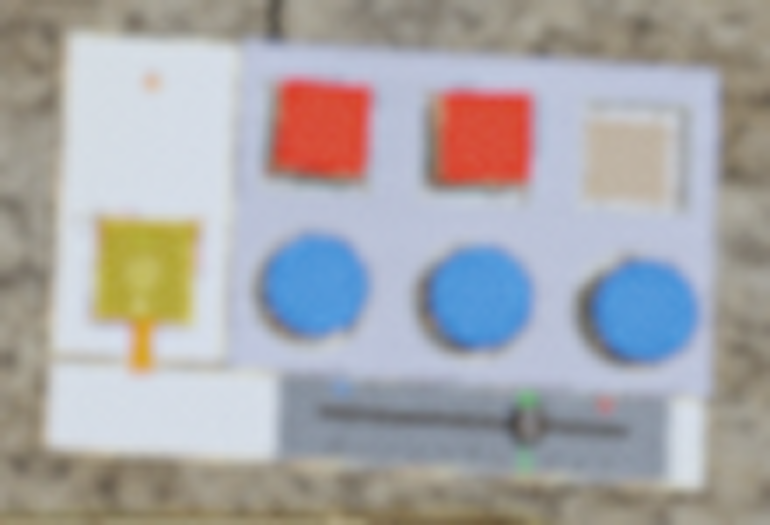

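The slider grip now stands between the green marks at crop (527,424). Next I'll measure the tab height from both views and move to it.

In the tool's units: 0.047 m is 0.94, 0.039 m is 0.78.

```bash
python3 - <<'E'
from h import *
t=vision.capture("top");s=vision.capture("scene")
x0,x1,y0,y1=308,345,210,242
F=cv2.resize(s["frame"][y0:y1,x0:x1],None,fx=4,fy=4,interpolation=cv2.INTER_CUBIC);h=cv2.cvtColor(F,cv2.COLOR_RGB2HSV).astype(int)
m=((h[...,0]<11)&(h[...,1]>170)&(h[...,2]>150)).astype(np.uint8);N,l,st,ce=cv2.connectedComponentsWithStats(m)
for i in range(1,N):
    if st[i,4]>30:
        u=(ce[i]-1.5)/4+[x0,y0];print(u,st[i,2:]/4,plane(s,u,.067),tri(t,(304.85,243.55),s,u))
th=np.arange(0,1.91,.19);a=np.radians(160.4)-th;P=71.6*np.c_[np.cos(a),np.sin(a)];print(np.diff(P,axis=0).round(1).tolist(),P[-1])
E
python3 inch.py '[[0.4,[-0.026,0.94,0],[0,0,0]],[0.4,[-0.026,0.94,0],[0,0,0]],[0.4,[0,0.94,0],[0,0,0]],[0.4,[0.06,0.78,0],[0,0,0]],[0.4,[0,0,0],[0,0,0]],[0.4,[0,0,0],[0,0,0]],[0.4,[0,0,0],[0,0,0]],[0.4,[0,0,0],[0,0,0]],[0.4,[0,0,0],[0,0,0]],[0.4,[0,0,0],[0,0,0]]]' 4
python3 go.py .4346 -.0783 .059 -0.068
```

```text
[[5.7, 12.3], [8.0, 11.0], [9.9, 9.3], [11.5, 7.3], [12.6, 5.0], [13.4, 2.5], [13.6, -0.1], [13.3, -2.6], [12.6, -5.1], [11.4, -7.4]] [44.53485602 56.06430772]
clock: 56.75
tool_pos: [0.4287, -0.0782, 0.1661]
tcp_rot: [-3.141, 0.0, -0.07]
contact_force: [-0.8, -0.8, -0.6]
opening: 0.399
grip_force: 0.0
rot [-0.0001  0.0001 -0.0015] then [ 0.0059 -0.0003  0.1071]
pos [ 0.4287 -0.0782  0.1661] [-3.1415e+00  1.0000e-04 -6.9500e-02] q [-0.24 -0.14  2.17  0.    1.11  1.4 ] t 56.75 open 0.399 grip 0.0 F [-0.8 -0.8 -0.6]
```

In the tool's units: 0.04 m is 0.8, 0.03 m is 0.6.

```bash
python3 - <<'E'
from h import *
t=vision.capture("top");s=vision.capture("scene")
u=(331.6,229.2);print(plane(s,u,.067),tri(t,(304.85,243.55),s,u),proj(s,(.4346,-.0783,.067)))
E
python3 inch.py '[[0.4,[0.118,0,0.8],[0,0,0]],[0.4,[0,0,0.6],[0,0,0]],[0.4,[0,0,0.4],[0,0,0]],[0.4,[0,0,0.24],[0,0,0]],[0.4,[0,0,0.102],[0,0,0]],[0.4,[0,0,0],[0,0,0]],[0.4,[0,0,0],[0,0,0]],[0.4,[0,0,0],[0,0,0]],[0.4,[0,0,0],[0,0,0]],[0.4,[0,0,0],[0,0,0]],[0.4,[0,0,0],[0,0,0]]]' 4
python3 go.py .4346 -.0783 .059 -0.068
python3 - <<'E'
from h import *
s=vision.capture("scene")
cv2.imwrite("pics/s6.png",cv2.resize(s["frame"][180:260,270:390,::-1],None,fx=6,fy=6,interpolation=cv2.INTER_CUBIC))
E
```

```text
[ 0.43531072 -0.08072691  0.067     ] (array([ 0.43269437, -0.08012865,  0.06857821]), np.float64(0.0031229407230854516)) [331.18813806 229.59460643]
clock: 57.95
tool_pos: [0.4338, -0.0791, 0.0596]
tcp_rot: [-3.141, 0.001, -0.071]
contact_force: [-5.2, 1.6, 1.8]
opening: 0.4
grip_force: 2.6
rot [-0.0005  0.0012 -0.0032] then [ 0.0007 -0.0008  0.0006]
pos [ 0.4338 -0.0791  0.0596] [-3.1411e+00  1.2000e-03 -7.1200e-02] q [-0.24  0.01  2.25  0.    0.88  1.4 ] t 57.95 open 0.4 grip 2.6 F [-5.2  1.6  1.8]
```

View pics/s6.png

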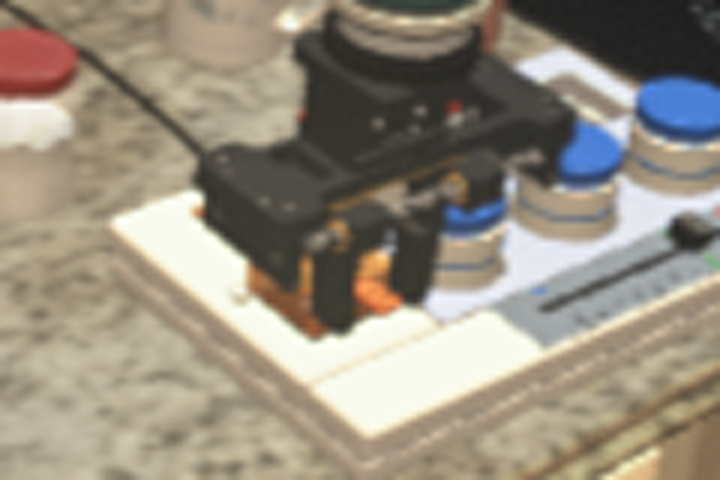

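The fingers straddle the orange tab at crop (380,296), but they press lightly on the cap's front face (5 N). I'll back off 5 mm and grip.

In the tool's units: -0.005 m is -0.1.

```bash
python3 inch.py '[[0.4,[-0.1,0,0],[0,0,0]],[0.4,[0,0,0],[0,0,0]],[0.4,[0,0,0],[0,0,0]],[0.4,[0,0,0],[0,0,0]]]'
python3 inch.py '[[0,[0,0,0],[0,0,0]],[0,[0,0,0],[0,0,0]],[0,[0,0,0],[0,0,0]],[0,[0,0,0],[0,0,0]],[0,[0,0,0],[0,0,0]],[0,[0,0,0],[0,0,0]]]' 4
python3 go.py .4296 -.0783 .059 -0.068
```

```text
clock: 58.4
tool_pos: [0.4305, -0.0794, 0.0597]
tcp_rot: [3.141, -0.002, -0.071]
contact_force: [-0.3, -0.4, -0.2]
opening: 0.395
grip_force: 0.0
clock: 59.0
tool_pos: [0.4296, -0.0786, 0.0589]
tcp_rot: [-3.141, -0.0, -0.072]
contact_force: [1.0, 5.2, -0.7]
opening: 0.162
grip_force: 4.0
rot [-0.0008 -0.0001 -0.0035] then [-0.     -0.0003 -0.0001]
pos [ 0.4296 -0.0786  0.0589] [-3.1408e+00 -1.0000e-04 -7.1500e-02] q [-0.24  0.01  2.26  0.    0.87  1.4 ] t 59.0 open 0.162 grip 4.0 F [ 1.   5.2 -0.7]
```

Units first: shifts go in shares of 50 mm and turns go in shares of 120 degrees. So -0.0068 m is -0.136, -0.0065 m is -0.13.

```bash
python3 inch.py '[[0,[0.054,-0.016,-0.136],[0,0,0]],[0,[0.062,0,-0.13],[0,0,0]],[0,[0.078,0,-0.122],[0,0,0]],[0,[0.086,0,-0.116],[0,0,0]],[0,[0.1,0,-0.106],[0,0,0]],[0,[0.108,0,-0.096],[0,0,0]],[0,[0.116,0,-0.086],[0,0,0]],[0,[0.124,0,-0.076],[0,0,0]],[0,[0,0,0],[0,0,0]],[0,[0,0,0],[0,0,0]],[0,[0,0,0],[0,0,0]]]'
python3 inch.py '[[0,[0.132,0,-0.06],[0,0,0]],[0,[0.136,0,-0.052],[0,0,0]],[0,[0.142,0,-0.036],[0,0,0]],[0,[0.142,0,-0.022],[0,0,0]],[0,[0.144,0,-0.008],[0,0,0]],[0,[0.146,0,0.002],[0,0,0]],[0,[0,0,0],[0,0,0]],[0,[0,0,0],[0,0,0]],[0,[0,0,0],[0,0,0]]]'
python3 - <<'E'
from h import *
s=vision.capture("scene")
cv2.imwrite("pics/s7.png",cv2.resize(s["frame"][170:260,270:390,::-1],None,fx=6,fy=6,interpolation=cv2.INTER_CUBIC))
E
```

```text
clock: 60.1
tool_pos: [0.4659, -0.0809, 0.1026]
tcp_rot: [-3.142, -0.0, -0.071]
contact_force: [1.1, 1.9, 1.4]
opening: 0.16
grip_force: 4.0
clock: 61.0
tool_pos: [0.5079, -0.0838, 0.1112]
tcp_rot: [-3.141, -0.0, -0.071]
contact_force: [1.4, 3.5, -3.5]
opening: 0.159
grip_force: 4.0
```

View pics/s7.png

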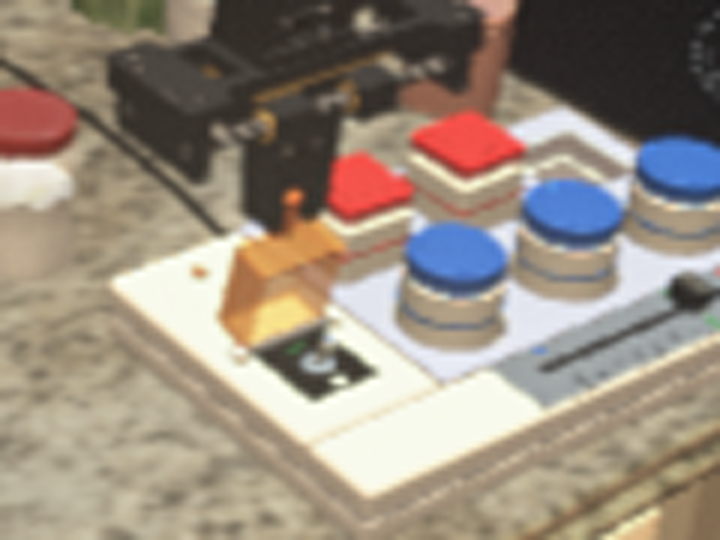

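The flap is about 75° open, with the tab at crop (293,205) still held. The toggle shows beneath it at (322,350). I'll carry on to about 1.9 rad, release and back off.

In the tool's units: 0.0072 m is 0.144, 0.0071 m is 0.142.

```bash
python3 inch.py '[[0,[0.144,0,0.018],[0,0,0]],[0,[0.142,0,0.032],[0,0,0]],[0,[0.138,0,0.046],[0,0,0]],[0,[0.132,0,0.058],[0,0,0]],[0,[0.126,0,0.07],[0,0,0]],[0,[0.12,0,0.082],[0,0,0]],[0,[0,0,0],[0,0,0]],[0,[0,0,0],[0,0,0]],[0,[0,0,0],[0,0,0]],[0,[0,0,0],[0,0,0]],[0,[0,0,0],[0,0,0]]]'
python3 go.py .4445 -.079 .16 -.068
python3 inch.py '[[0.35,[0,0,0],[0,0,0]],[0.35,[0,0,0],[0,0,0]],[0.35,[0,0,0],[0,0,0]],[0.35,[0,0,-0.4],[0,0,0]],[0.35,[0,0,-0.6],[0,0,0]],[0.35,[0,0,-0.6],[0,0,0]],[0,[-0.8,0,0],[0,0,0]],[0,[-0.8,0,0],[0,0,0]],[0,[-0.5,0,0],[0,0,0]],[0,[0,0,0],[0,0,0]],[0,[0,0,0],[0,0,0]],[0,[0,0,0],[0,0,0]],[0,[0,0,0],[0,0,0]],[0,[0,0,0],[0,0,0]]]'
python3 go.py .4445 -.079 .05 -.068
python3 - <<'E'
from h import *
s=vision.capture("scene")
cv2.imwrite("pics/s8.png",cv2.resize(s["frame"][170:260,270:390,::-1],None,fx=6,fy=6,interpolation=cv2.INTER_CUBIC))
E
```

```text
clock: 62.15
tool_pos: [0.5481, -0.0866, 0.0961]
tcp_rot: [-3.141, -0.001, -0.071]
contact_force: [0.5, 5.8, -1.1]
opening: 0.161
grip_force: 4.0
rot [-0.0002 -0.0007 -0.0034] then [-0.1039 -0.0006 -0.0639]
pos [ 0.5481 -0.0866  0.0961] [-3.1414e+00 -7.0000e-04 -7.1400e-02] q [-0.2   0.17  2.    0.    0.97  1.44] t 62.15 open 0.161 grip 4.0 F [ 0.5  5.8 -1.1]
clock: 63.55
tool_pos: [0.444, -0.0794, 0.1759]
tcp_rot: [3.142, 0.0, -0.071]
contact_force: [0.3, -0.8, 0.6]
opening: 0.006
grip_force: 0.0
rot [ 0.0001  0.0001 -0.0031] then [ 0.0005 -0.0004  0.1259]
pos [ 0.444  -0.0794  0.1759] [ 3.1415e+00  1.0000e-04 -7.1100e-02] q [-0.23 -0.12  2.13 -0.    1.13  1.41] t 63.55 open 0.006 grip 0.0 F [ 0.3 -0.8  0.6]
```

View pics/s8.png

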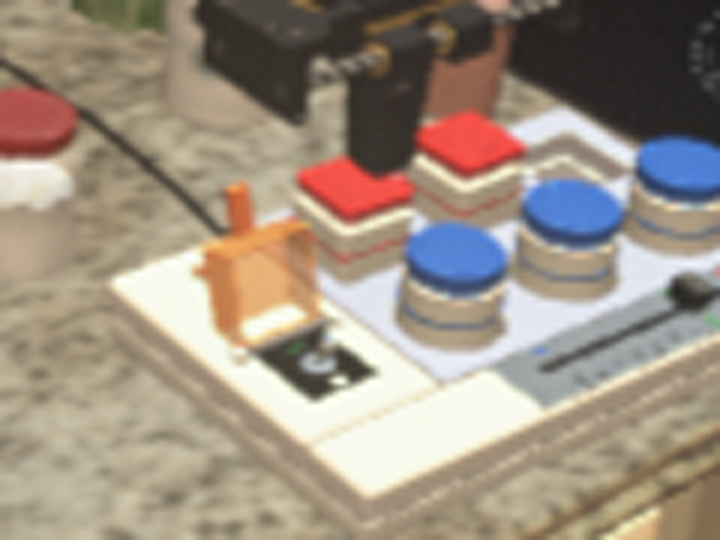

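The flap stays open with its tab at crop (238,210). The toggle base is at (320,360) and its tip near (330,338). I'll check these against the computed pivot.

In the tool's units: 0.04 m is 0.8, 0.025 m is 0.5.

```bash
python3 - <<'E'
from h import *
s=vision.capture("scene")
print(plane(s,(322.9,229.6),.041),plane(s,(324.6,225.9),.058))
print(proj(s,(.476,-.081,.041)),proj(s,(.469,-.0805,.058)))
E
python3 inch.py '[[0,[-0.08,0,0.8],[0,0,0]],[0,[0,0,0.8],[0,0,0]],[0,[0,0,0.5],[0,0,0]],[0,[0,0,0.24],[0,0,0]],[0,[0,0,0.16],[0,0,0]],[0,[0,0,0],[0,0,0]],[0,[0,0,0],[0,0,0]],[0,[0,0,0],[0,0,0]],[0,[0,0,0],[0,0,0]],[0,[0,0,0],[0,0,0]]]'
python3 go.py .4695 -.081 .05 -.068
```

```text
[ 0.47407927 -0.08452418  0.041     ] [ 0.46895437 -0.08488646  0.058     ]
[321.65055612 229.70279427] [323.55573405 226.38530631]
clock: 64.65
tool_pos: [0.4398, -0.0791, 0.0517]
tcp_rot: [3.141, -0.002, -0.071]
contact_force: [0.6, 0.4, -0.2]
opening: 0.004
grip_force: 0.0
rot [ 0.0003 -0.0016 -0.0033] then [ 0.0298 -0.0002  0.0017]
pos [ 0.4398 -0.0791  0.0517] [ 3.1413e+00 -1.6000e-03 -7.1300e-02] q [-0.23  0.04  2.25 -0.    0.86  1.41] t 64.65 open 0.004 grip 0.0 F [ 0.6  0.4 -0.2]
```

In the tool's units: 0.005 m is 0.1, 0.004 m is 0.08.

```bash
python3 inch.py '[[0,[0.1,0.02,0],[0,0,0]],[0,[0.1,0.02,0],[0,0,0]],[0,[0.08,0,0],[0,0,0]],[0,[0.08,0,0],[0,0,0]],[0,[0.08,0,0],[0,0,0]],[0,[0.08,0,0],[0,0,0]],[0,[0.08,0,0],[0,0,0]],[0,[0,0,0],[0,0,0]],[0,[0,0,0],[0,0,0]],[0,[0,0,0],[0,0,0]],[0,[0,0,0],[0,0,0]]]'
python3 go.py .4695 -.081 .05 -.068
python3 inch.py '[[0,[0.04,0,0],[0,0,0]],[0,[0.04,0,0],[0,0,0]],[0,[0,0,0],[0,0,0]],[0,[0,0,0],[0,0,0]],[0,[0,0,0],[0,0,0]],[0,[0,0,0],[0,0,0]]]'
```

```text
clock: 65.75
tool_pos: [0.4652, -0.0827, 0.05]
tcp_rot: [-3.141, 0.008, -0.071]
contact_force: [-10.5, -0.7, 7.7]
opening: 0.002
grip_force: 6.4
rot [-0.0004  0.0085 -0.0028] then [ 0.0042 -0.002   0.    ]
pos [ 0.4652 -0.0827  0.05  ] [-3.1412  0.0085 -0.0708] q [-0.23  0.09  2.19 -0.    0.87  1.41] t 65.75 open 0.002 grip 6.4 F [-10.5  -0.7   7.7]
clock: 66.35
tool_pos: [0.4657, -0.0827, 0.0497]
tcp_rot: [-3.141, 0.016, -0.07]
contact_force: [-20.3, -0.4, 16.7]
opening: 0.006
grip_force: 12.5
```

In the tool's units: -0.04 m is -0.8, -0.012 m is -0.24.

```bash
python3 inch.py '[[0,[-0.16,0,0],[0,0,0]],[0,[-0.24,0,0],[0,0,0]],[0,[0,0,-0.8],[0,0,0]],[0,[0,0,-0.8],[0,0,0]],[0,[0,0,-0.8],[0,0,0]],[0,[0,0,0],[0,0,0]],[0,[0,0,0],[0,0,0]],[0,[0,0,0],[0,0,0]]]'
python3 - <<'E'
from h import *
s=vision.capture("scene")
cv2.imwrite("pics/s9.png",cv2.resize(s["frame"][190:250,285:365,::-1],None,fx=9,fy=9,interpolation=cv2.INTER_CUBIC))
E
python3 go.py .5481 -.0866 .16 -.0714
```

```text
clock: 67.15
tool_pos: [0.4521, -0.0817, 0.1697]
tcp_rot: [-3.141, 0.002, -0.071]
contact_force: [0.2, 0.1, -1.2]
opening: 0.005
grip_force: 0.0
rot [-0.0005  0.0028  0.0001] then [ 0.0965 -0.002   0.0092]
pos [ 0.4517 -0.0817  0.1692] [-3.1411e+00  2.8000e-03 -7.1300e-02] q [-0.23 -0.09  2.12  0.    1.11  1.41] t 67.2 open -0.0 grip 0.0 F [-0.3  0.4 -1. ]
```

View pics/s9.png

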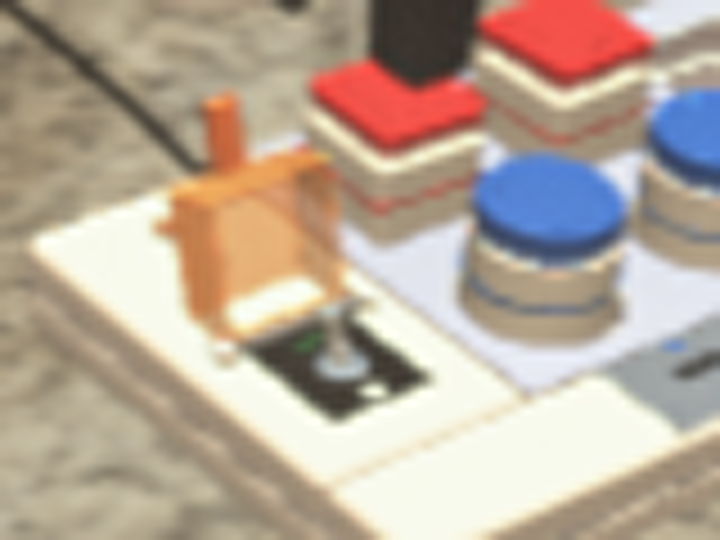

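```bash
python3 - <<'E'
from h import *
s=vision.capture("scene")
p=np.array([.476,-.0815,.041])
for a in(-.425,-.2,0,.2,.425):
    print(a,proj(s,p+17.5e-3*np.array([np.sin(a),-.068*np.sin(a),np.cos(a)]))-proj(s,p))
E
```

```text
-0.425 [ 1.92726876 -3.00701159]
-0.2 [ 1.18272371 -3.92436368]
0 [ 0.47140324 -4.57092505]
0.2 [-0.25608181 -5.03172128]
0.425 [-1.05700304 -5.3065593 ]
```

The toggle now leans back, with its base at crop (340,362) and tip at about (335,312), and it pushed hard against its stop. The switch is on, so I'll regrip the tab and shut the flap.

In the tool's units: 0.04 m is 0.8, 0.0165 m is 0.33.

```bash
python3 inch.py '[[0.35,[0.8,-0.04,0],[0,0,0]],[0.35,[0.8,0,0],[0,0,0]],[0.35,[0.33,0,0],[0,0,0]],[0.35,[0,0,0],[0,0,0]],[0.35,[0,0,0],[0,0,0]],[0.35,[0,0,0],[0,0,0]],[0.35,[0,0,0],[0,0,0]],[0.35,[0,0,0],[0,0,0]],[0.35,[0,0,0],[0,0,0]]]' 4
python3 go.py .5481 -.0860 .096 -.0714
```

```text
clock: 68.15
tool_pos: [0.549, -0.0869, 0.1712]
tcp_rot: [3.142, -0.0, -0.071]
contact_force: [-0.3, -0.4, -0.2]
opening: 0.353
grip_force: 0.0
rot [ 0.     -0.0005 -0.    ] then [-0.001  -0.0008  0.0752]
pos [ 0.549  -0.0869  0.1712] [ 3.1416e+00 -5.0000e-04 -7.1400e-02] q [-0.2   0.09  1.93  0.    1.12  1.44] t 68.15 open 0.353 grip 0.0 F [-0.3 -0.4 -0.2]
```

In the tool's units: 0.03 m is 0.6, 0.025 m is 0.5.

```bash
python3 inch.py '[[0.35,[-0.02,-0.016,0.6],[0,0,0]],[0.35,[0,0,0.5],[0,0,0]],[0.35,[0,0,0.404],[0,0,0]],[0.35,[0,0,0],[0,0,0]],[0.35,[0,0,0],[0,0,0]],[0.35,[0,0,0],[0,0,0]],[0.35,[0,0,0],[0,0,0]],[0.35,[0,0,0],[0,0,0]],[0.35,[0,0,0],[0,0,0]],[0,[0,0,0],[0,0,0]],[0,[0,0,0],[0,0,0]],[0,[0,0,0],[0,0,0]],[0,[0,0,0],[0,0,0]],[0,[0,0,0],[0,0,0]]]' 4
python3 go.py .5481 -.0866 .096 -.0714
```

```text
clock: 69.55
tool_pos: [0.5485, -0.0862, 0.0957]
tcp_rot: [3.141, -0.0, -0.071]
contact_force: [0.3, -1.3, 0.7]
opening: 0.158
grip_force: 4.0
rot [ 0.0003 -0.0001  0.0001] then [-0.0004  0.0004 -0.0003]
pos [ 0.5485 -0.0862  0.0957] [ 3.1413e+00 -1.0000e-04 -7.1300e-02] q [-0.2   0.17  2.   -0.    0.97  1.44] t 69.55 open 0.158 grip 4.0 F [ 0.3 -1.3  0.7]
```

Gripped. Now I'll run the arc back.

In the tool's units: -0.0073 m is -0.146, -0.0072 m is -0.144.

```bash
python3 inch.py '[[0,[-0.12,0,-0.082],[0,0,0]],[0,[-0.126,0,-0.07],[0,0,0]],[0,[-0.132,0,-0.058],[0,0,0]],[0,[-0.138,0,-0.046],[0,0,0]],[0,[-0.142,0,-0.032],[0,0,0]],[0,[-0.144,0,-0.018],[0,0,0]],[0,[-0.146,0,-0.002],[0,0,0]],[0,[-0.144,0,0.008],[0,0,0]],[0,[-0.142,0,0.022],[0,0,0]],[0,[-0.142,0,0.036],[0,0,0]],[0,[-0.136,0,0.052],[0,0,0]],[0,[-0.132,0,0.06],[0,0,0]],[0,[0,0,0],[0,0,0]],[0,[0,0,0],[0,0,0]],[0,[0,0,0],[0,0,0]]]'
python3 inch.py '[[0,[-0.124,0,0.076],[0,0,0]],[0,[-0.116,0,0.086],[0,0,0]],[0,[-0.108,0,0.096],[0,0,0]],[0,[-0.1,0,0.106],[0,0,0]],[0,[-0.086,0,0.116],[0,0,0]],[0,[-0.078,0,0.122],[0,0,0]],[0,[-0.062,0,0.13],[0,0,0]],[0,[-0.054,0,0.136],[0,0,0]],[0,[0,0,0.02],[0,0,0]],[0,[0,0,0],[0,0,0]],[0,[0,0,0],[0,0,0]],[0,[0,0,0],[0,0,0]],[0,[0,0,0],[0,0,0]],[0,[0,0,0],[0,0,0]]]'
python3 go.py .4296 -.0786 .0589 -.0714
```

```text
clock: 71.05
tool_pos: [0.4645, -0.0803, 0.1012]
tcp_rot: [3.141, 0.004, -0.071]
contact_force: [-2.9, -5.9, 2.0]
opening: 0.159
grip_force: 4.0
clock: 72.45
tool_pos: [0.4283, -0.0778, 0.0569]
tcp_rot: [3.141, 0.003, -0.071]
contact_force: [-1.6, -7.0, 1.5]
opening: 0.161
grip_force: 4.0
rot [0.0008 0.0032 0.0006] then [ 0.0014  0.0007 -0.002 ]
pos [ 0.4283 -0.0778  0.0569] [ 3.1408  0.0032 -0.0708] q [-0.24  0.01  2.26 -0.    0.87  1.41] t 72.45 open 0.161 grip 4.0 F [-1.6 -7.   1.5]
```

In the tool's units: -0.02 m is -0.4, 0.01 m is 0.2.

```bash
python3 inch.py '[[0.35,[0,0,0],[0,0,0]],[0.35,[0,0,0],[0,0,0]],[0.35,[0,0,0],[0,0,0]],[0.35,[0,0,-0.4],[0,0,0]],[0.35,[0,0,-0.4],[0,0,0]],[0,[0,0,0],[0,0,0]],[0,[0,0,0],[0,0,0]],[0,[0,0,0],[0,0,0]],[0,[0,0,0],[0,0,0]],[0,[0,0,0.2],[0,0,0]],[0,[0,0,0.16],[0,0,0]],[0,[0,0,0.08],[0,0,0]],[0,[0,0,0.04],[0,0,0]],[0,[0,0,0],[0,0,0]],[0,[0,0,0],[0,0,0]],[0,[0,0,0],[0,0,0]],[0,[0,0,0],[0,0,0]]]' 4
python3 inch.py '[[0,[0,0,0.04],[0,0,0]],[0,[0,0,0],[0,0,0]],[0,[0,0,0],[0,0,0]],[0,[0,0,0],[0,0,0]],[0,[0,0,0],[0,0,0]]]'
```

```text
clock: 74.15
tool_pos: [0.4305, -0.0776, 0.0742]
tcp_rot: [3.141, -0.001, -0.071]
contact_force: [-0.4, 0.6, 0.7]
opening: 0.006
grip_force: 0.0
clock: 74.65
tool_pos: [0.4302, -0.0775, 0.0718]
tcp_rot: [-3.142, -0.0, -0.071]
contact_force: [0.1, -0.4, 1.0]
opening: 0.004
grip_force: 0.0
```

In the tool's units: 0.002 m is 0.04.

```bash
python3 inch.py '[[0,[0,0,0.04],[0,0,0]],[0,[0,0,0],[0,0,0]],[0,[0,0,0],[0,0,0]],[0,[0,0,0],[0,0,0]],[0,[0,0,0],[0,0,0]]]'
python3 inch.py '[[0,[0,0,0.02],[0,0,0]],[0,[0,0,0],[0,0,0]],[0,[0,0,0],[0,0,0]],[0,[0,0,0],[0,0,0]],[0,[0,0,0],[0,0,0]]]'
```

```text
clock: 75.15
tool_pos: [0.4304, -0.0776, 0.0706]
tcp_rot: [3.142, -0.0, -0.071]
contact_force: [-2.6, 0.2, 8.2]
opening: 0.006
grip_force: 3.6
clock: 75.65
tool_pos: [0.4304, -0.0776, 0.0704]
tcp_rot: [3.142, 0.0, -0.071]
contact_force: [-5.4, 0.4, 13.9]
opening: 0.006
grip_force: 6.9
```

The tab bottoms out firmly at 70.5 mm, so the flap is shut. I'll retreat and do a final check.

In the tool's units: -0.05 m is -1, -0.04 m is -0.8.

```bash
python3 inch.py '[[0,[0,0,-0.8],[0,0,0]],[0,[0,0,-1],[0,0,0]],[0,[0,0,-0.8],[0,0,0]],[0,[0,-1,0],[0,0,0]],[0,[0,-1,0],[0,0,0]],[0,[0,-1,0],[0,0,0]],[0,[0,-1,0],[0,0,0]],[0,[0,0,0],[0,0,0]],[0,[0,0,0],[0,0,0]],[0,[0,0,0],[0,0,0]],[0,[0,0,0],[0,0,0]],[0,[0,0,0],[0,0,0]]]'
python3 - <<'E'
from h import *
t,s=pots()
cv2.imwrite("pics/f.png",np.vstack([cv2.resize(t["frame"][195:270,285:395,::-1],(440,300),interpolation=cv2.INTER_CUBIC),cv2.resize(s["frame"][180:260,280:397,::-1],(440,300),interpolation=cv2.INTER_CUBIC)]))
E
```

```text
clock: 76.85
tool_pos: [0.4445, 0.1206, 0.1987]
tcp_rot: [3.141, 0.0, -0.074]
contact_force: [-0.3, -0.1, 0.6]
opening: 0.005
grip_force: 0.0
blue px [376.6 239. ] A 141 plane.062 [ 0.4473 -0.3414] tri [ 0.4469 -0.3359  0.0819] gap 0.0024 sA 118 rect [0.048 0.049] 30.6
blue px [353.1 237.1] A 137 plane.062 [ 0.4545 -0.2564] tri [ 0.4545 -0.2517  0.0811] gap 0.0037 sA 103 rect [0.048 0.047] 89.8
blue px [329.7 235.3] A 133 plane.062 [ 0.4614 -0.1718] tri [ 0.4612 -0.1682  0.081 ] gap 0.0035 sA 106 rect [0.047 0.048] 33.2
red px [353.7 214.3] A 131 plane.062 [ 0.5374 -0.2611] tri [ 0.5368 -0.2563  0.0801] gap 0.0042 sA 103 rect [0.044 0.043] 88.2
red px [330.4 213.1] A 133 plane.062 [ 0.5422 -0.1764] tri [ 0.5413 -0.1725  0.0809] gap 0.0038 sA 118 rect [0.044 0.044] 83.9
```

View pics/f.png

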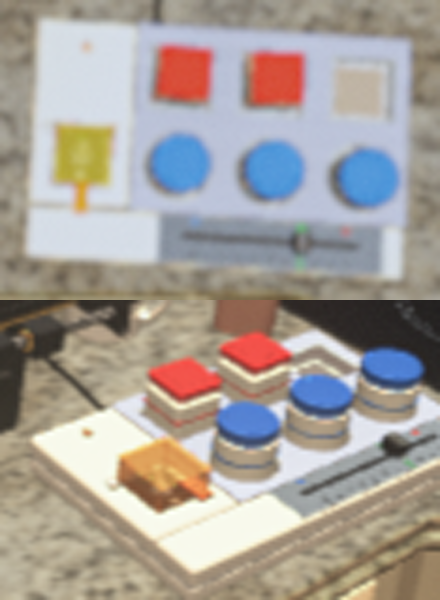

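The five pots are seated, the slider grip sits at the green mark (302,241), and the flap is shut (82,155). I'm handing the job in.

```bash
python3 -c "
from station import ctrl, vision, sensors, ticket
print(ticket.finish_job())"
```

```text
the job is handed in; nothing more can be done
None
```

I handed the job in at about 77 s of the 210 s: all five pots are in nests of their own shape, the slider is at the green mark, the switch is on and the flap is shut. The hand-in gave no verdict, and I judged the switch and the shut flap from pictures and contact force because I had no joint readings.

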